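# Lay the sample cases on the label reader and scan them

### The arm

A 7-joint arm with a two-finger parallel gripper is mounted at the origin on the work surface. World frame = base frame: x ahead of the robot, y to its left, z up, the work surface at z = 0. Lengths are in m, angles in rad, forces in N, time in s.
With the tool pointing down it reaches from about 0.4 to 0.75 m from the base axis. Payload 19.5 kg.
Tool frame: the origin (TCP) lies at the very end of the fingers, on their centre line; the grasp point (between the pads) lies 19 mm behind it (grip_depth is the z of the grasp point in the tool frame, in m); z points along the fingers, x is the direction in which the jaws open and shut, and the axes are right-handed (so a half turn about z gives the same grasp; the last joint's range is limited). The gripper opens to 85 mm and grips with 20 to 120 N. Pads are 22 mm wide; open, the fingers measure 114 mm over their backs; the gripper's body (76 mm by 85 mm) begins 54 mm behind the grasp point. The pads swing forward as they close: fully open they stand 13 mm farther back than shut.
Start: joints at [1.143, 0.707, -0.028, 1.485, 0.022, 0.951, -0.075], TCP at [0.216, -0.533, 0.231] pointing down, gripper open.
Joint ranges: [-2.71, 2.71], [-0.32, 2.16], [-1.57, 1.52], [0, 2.45], [-1.46, 4.6], [0, 2.02], [-2.83, 2.83]. Speed limits (rad/s): [1.89, 1.89, 2.57, 2.57, 3.01, 3.01, 3.01].

### API

Orientations are given as a rotation vector (axis times angle).
In Python, from station import get_obs, read_camera, camera_model, close_job, grip_depth gives the robot as it stands.
- The arm moves only by the shell command python3 -m handwheel 'ROWS'. ROWS is JSON, a list of rows, each an object of numbers: "wx", "wy", "wz": the turn, a rotation vector about the tool's x, y, z in rad; "x", "y", "z": the shift along the tool's x, y, z in mm; "fingers": the finger opening in mm, from 0 to 85.4. In form: [{"wx": .., "wy": .., "wz": .., "x": .., "y": .., "z": .., "fingers": ..}, ...]. A call has 1 to 20 rows; each row is the pose to reach, as a shift and turn from the pose measured when the call began, along the tool's axes at that moment; what a row does not reach only later rows make up. A row lasts 1/12 s, in which the tool goes at most 41.7 mm and 7.16 degrees, less where a joint would pass 70% of its speed; a pose out of reach is approached as far as the arm can. A call with a gripper value outside its range is refused whole. The fingers move at their own pace and stop on an object; the grip force is fixed at half the most. Time passes only in rows, so rows that repeat a pose let the fingers close. It gives the time, the measured TCP pose, the force and the opening at its end, in the units of the state.
- get_obs(): the state, without advancing time (a new reading comes with each control period).
- read_camera(name): name is "scene" or "top" or "wrist"; returns the picture (480x640x3 uint8, red, green, blue); there is no depth.
- camera_model(name): a dict with "fx", "fy", "cx", "cy" (pixels), "k1" (the pictures are not rectified: a ray, as slopes to the right and down, at radius r is drawn at 1 + k1 r^2 times it, then the intrinsics apply), "xyz" and "attitude" of the camera in the world; the wrist camera has in their place "hand_eye" (4x4, takes a point from camera to tool coordinates, whose origin is the TCP and whose axes are the tool frame's). Camera axes: x right, y down, z forward; pixel columns grow to the right and rows downward; lengths in m; the calibration is good to about 2 mm. A picture is of the moment at which its call begins: read the wrist's pose just before it. camera_model takes no time and is no camera call.
- close_job(): hands the job in, once; it reports no verdict.
The state is a dict: "time_s": time; "qpos": joint angles; "qvel": joint speeds; "effort": joint torques, N m; "position": TCP position; "eef_rot": TCP orientation; "ft_force": force on the tool from outside, world axes, zero at the start; "moment": the same for the moment, N m; "gripper_width": finger opening in m.
Only numpy, scipy, OpenCV 4.12 (cv2) and the standard library are available. Lean on these libraries where they do the work, as an engineer would, in place of code of your own. Each camera call takes 0.05 s, during which the arm holds its last target.

### The job

Pull every sample case out of the leaning holder and lay it flat across the two black rails of the label reader, red cap pushed up square against the aluminium stop, in free space so that every two cases (those already lying there too) keep a clear gap of 10 mm or more between them and a case you hold is never brought against another. When all cases lie so, press the scan button fully down and let it go, with all of them still lying so at the end; do not shift the bottle, the phone or the carton.

Things in the scene. Friction and masses are not known exactly. Their poses are not given: they have to be found in the camera images.
- case1: sample case, square-section white plastic case 22 x 22 x 150 mm, about 60 g, plain paper label, last 30 mm at the cap end red and flush with the rest; origin: centre of the FOOT (uncapped) end face, own +z runs along the case to the cap end. It slides on the rails when pushed or dragged by a fingertip. Starts foot-down in one pocket of the holder (any pocket; may be absent)
- case2: sample case, square-section white plastic case 22 x 22 x 150 mm, about 60 g, plain paper label, last 30 mm at the cap end red and flush with the rest; origin: centre of the FOOT (uncapped) end face, own +z runs along the case to the cap end. It slides on the rails when pushed or dragged by a fingertip. Starts foot-down in one pocket of the holder (any pocket; may be absent)
- case3: sample case, square-section white plastic case 22 x 22 x 150 mm, about 60 g, plain paper label, last 30 mm at the cap end red and flush with the rest; origin: centre of the FOOT (uncapped) end face, own +z runs along the case to the cap end. It slides on the rails when pushed or dragged by a fingertip. Starts foot-down in one pocket of the holder (any pocket; may be absent)
- case4: sample case, square-section white plastic case 22 x 22 x 150 mm, about 60 g, plain paper label, last 30 mm at the cap end red and flush with the rest; origin: centre of the FOOT (uncapped) end face, own +z runs along the case to the cap end. It slides on the rails when pushed or dragged by a fingertip. Starts foot-down in one pocket of the holder (any pocket; may be absent)
- done1: sample case, square-section white plastic case 22 x 22 x 150 mm, about 60 g, plain paper label, last 30 mm at the cap end red and flush with the rest; origin: centre of the FOOT (uncapped) end face, own +z runs along the case to the cap end. It slides on the rails when pushed or dragged by a fingertip. Starts already lying on the reader, cap against the stop
- done2: sample case, square-section white plastic case 22 x 22 x 150 mm, about 60 g, plain paper label, last 30 mm at the cap end red and flush with the rest; origin: centre of the FOOT (uncapped) end face, own +z runs along the case to the cap end. It slides on the rails when pushed or dragged by a fingertip. Starts already lying on the reader, cap against the stop
- case1_cap (a point): centre of the cap end face of case1
- case2_cap (a point): centre of the cap end face of case2
- case3_cap (a point): centre of the cap end face of case3
- case4_cap (a point): centre of the cap end face of case4
- done1_cap (a point): centre of the cap end face of done1
- done2_cap (a point): centre of the cap end face of done2
- holder: fixed grey holder, base 120 x 230 x 12 mm; origin: centre of underside. Four square pockets at y = -90, -30, 30, 90 mm, 27 mm wide, 55 mm deep, leaning 15 degrees from vertical with the top towards the holder's +x; rim 80 mm high. A standing case leans likewise on the +x wall, foot about 4 mm in x and 22 mm above the origin, 95 mm of it standing out
- reader: fixed reader, white bed 190 (x) x 336 (y) x 16 mm; origin: centre of underside. Two black rails along y, 12 mm wide, at x = -40 and 40 mm, top at z = 30 mm; cases lie across them along x, axis 41 mm up, caps to +x. Aluminium stop along y, face at x = 75 mm, top at z = 46 mm. Usable from y = -150 to 150 mm (case centre line). Console 110 x 70 x 30 mm with the button at y = -205 mm
- scan (a joint): scan button travel in m: 0 released, 0.006 fully down (about 5 N), springs back; counts as pressed beyond 0.0045
- scan_top (a point): centre of the top of the round grey scan button (28 mm across), pressed straight down
- sanitiser: bystander: clear bottle with white cap, 54 mm across, 150 mm high; origin: centre of underside
- phone: bystander: black phone 150 (x) x 72 (y) x 9 mm lying flat; origin: centre of underside
- carton: bystander: open blue carton 120 (x) x 160 (y) x 90 mm, its far flap up to 130 mm; origin: centre of underside
There are look-alikes about, which are no part of the job. Leave any blue or pink look-alike of the case4 alone.

How it is judged:
On the way, in this order (a step that is already met when the one before it is completed fails the run):
1. all cases lie on the rails, caps against the stop, clear of one another (x of case1_cap in the frame of reader between 0.069 and 0.079 m and angle between the z axis of each of case1, case2, case3, case4, done1, done2 and the x axis of reader, either way round below 0.08 rad and y of case1_cap in the frame of reader between -0.158 and 0.158 m and z of case1 in the frame of reader between 0.037 and 0.045 m and z of case1_cap in the frame of reader between 0.037 and 0.045 m and x of case2_cap in the frame of reader between 0.069 and 0.079 m and y of case2_cap in the frame of reader between -0.158 and 0.158 m and z of case2 in the frame of reader between 0.037 and 0.045 m and z of case2_cap in the frame of reader between 0.037 and 0.045 m and x of case3_cap in the frame of reader between 0.069 and 0.079 m and y of case3_cap in the frame of reader between -0.158 and 0.158 m and z of case3 in the frame of reader between 0.037 and 0.045 m and z of case3_cap in the frame of reader between 0.037 and 0.045 m and x of case4_cap in the frame of reader between 0.069 and 0.079 m and y of case4_cap in the frame of reader between -0.158 and 0.158 m and z of case4 in the frame of reader between 0.037 and 0.045 m and z of case4_cap in the frame of reader between 0.037 and 0.045 m and x of done1_cap in the frame of reader between 0.069 and 0.079 m and y of done1_cap in the frame of reader between -0.158 and 0.158 m and z of done1 in the frame of reader between 0.037 and 0.045 m and z of done1_cap in the frame of reader between 0.037 and 0.045 m and x of done2_cap in the frame of reader between 0.069 and 0.079 m and y of done2_cap in the frame of reader between -0.158 and 0.158 m and z of done2 in the frame of reader between 0.037 and 0.045 m and z of done2_cap in the frame of reader between 0.037 and 0.045 m and horizontal distance between case1 and case2 above 0.028 m and horizontal distance between case1_cap and case2_cap above 0.028 m and horizontal distance between each of case1, case2 and case3 above 0.028 m and horizontal distance between each of case1_cap, case2_cap and case3_cap above 0.028 m and horizontal distance between each of case1, case2, case3 and case4 above 0.028 m and horizontal distance between each of case1_cap, case2_cap, case3_cap and case4_cap above 0.028 m and horizontal distance between each of case1, case2, case3, case4 and done1 above 0.028 m and horizontal distance between each of case1_cap, case2_cap, case3_cap, case4_cap and done1_cap above 0.028 m and horizontal distance between each of case1, case2, case3, case4, done1 and done2 above 0.028 m and horizontal distance between each of case1_cap, case2_cap, case3_cap, case4_cap, done1_cap and done2_cap above 0.028 m), for 0.3 s.
2. the scan button is pressed fully (value of joint scan above 0.0045 m), for 0.05 s.
At the end, for the whole second after the job is handed in: Every case present (the two already there too) at rest flat on both rails (axis 37 to 45 mm up), cap within 6 mm of the stop, square within 0.08 rad, within 158 mm of the reader's middle, centre lines 28 mm or more apart; button released (all of step 1 and linear speed of each of case1, case2, case3, case4, done1, done2 below 0.02 m/s and value of joint scan below 0.002 m); the robot touches nothing.
It fails at once if the sanitiser bottle, the phone or the carton is shifted by more than 20 mm (distance of any of sanitiser, phone, carton from where it was at the start of the episode above 0.02 m).
It fails at once if a case held in the gripper is brought against another case (over 2 N) ((contact force between the fingers and case1 above 2 N and (contact force between case1 and case2 above 2 N or contact force between case1 and case3 above 2 N or contact force between case1 and case4 above 2 N or contact force between case1 and done1 above 2 N or contact force between case1 and done2 above 2 N)) or (contact force between the fingers and case2 above 2 N and (contact force between case2 and case1 above 2 N or contact force between case2 and case3 above 2 N or contact force between case2 and case4 above 2 N or contact force between case2 and done1 above 2 N or contact force between case2 and done2 above 2 N)) or (contact force between the fingers and case3 above 2 N and (contact force between case3 and case1 above 2 N or contact force between case3 and case2 above 2 N or contact force between case3 and case4 above 2 N or contact force between case3 and done1 above 2 N or contact force between case3 and done2 above 2 N)) or (contact force between the fingers and case4 above 2 N and (contact force between case4 and case1 above 2 N or contact force between case4 and case2 above 2 N or contact force between case4 and case3 above 2 N or contact force between case4 and done1 above 2 N or contact force between case4 and done2 above 2 N))).
Of case1, case2, case3, case4 only 3 to 4 are there at a start; the rules pass over those that are not, and their reading is None.
At some moment in a run one of case1, case2, case3, case4 may be knocked a few centimetres aside while the robot is not near it.
Once in a run the grip may slacken for a moment while it holds something.
It also fails if it takes over 210 s, if anything falls off the work surface, if the arm or the gripper's body presses on something with over 40 N, if the wrist force passes 120 N, or if a joint passes its speed limit or range.

## Working session

There is one attempt and no reset: what is moved stays moved. The work goes in short steps, Python scripts to look and compute and a shell command to move; the robot and the scene stay as the last step left them, time stands still between calls to the robot, and variables do not carry over. Pictures are saved under pics/ and viewed, and the job is handed in when it is done.

```bash
ls; mkdir -p pics; python3 - <<'E'
from station import *
import cv2
print(get_obs()); 
for n in("scene","top","wrist"):
    print(n,camera_model(n)); cv2.imwrite(f"pics/{n}0.png",read_camera(n)[:,:,::-1])
print(grip_depth)
E
```

```text
pics
{'time_s': 0.0, 'qpos': array([ 1.14329526,  0.70705409, -0.02761787,  1.48498406,  0.02204774,
        0.95090361, -0.07551381]), 'qvel': array([ 0.00098496, -0.00069571, -0.00053975, -0.00120373, -0.00018611,
       -0.00015234,  0.00020547]), 'effort': array([-2.25480272e-05, -8.83206511e+01,  1.23446692e+00, -2.36158633e+01,
        1.68372859e-02,  6.56609176e-03, -1.00011673e-05]), 'position': array([ 0.21626597, -0.53250423,  0.23085907]), 'eef_rot': array([-2.60568177e+00,  1.75406301e+00,  1.42175121e-03]), 'ft_force': array([0.30498073, 0.76449515, 0.85778961]), 'moment': array([-0.01865592, -0.02253303,  0.00950147]), 'gripper_width': 0.08551269234428288}
scene {'fx': 459.6317811998052, 'fy': 459.6317811998052, 'cx': 320.23631603447257, 'cy': 235.03432363463816, 'k1': -0.0009163335231005149, 'xyz': array([0.95362945, 0.41455721, 1.04019538]), 'attitude': array([-1.14889234, -2.53961059,  0.7577972 ])}
top {'fx': 491.6569857051333, 'fy': 491.6569857051333, 'cx': 314.89780153682165, 'cy': 240.40829842114974, 'k1': -0.06486941645919124, 'xyz': array([0.31034177, 0.05966937, 1.31598537]), 'attitude': array([-2.16579989,  2.16166217, -0.15236303])}
wrist {'fx': 340.38272840762744, 'fy': 340.38272840762744, 'cx': 316.4666912418615, 'cy': 243.00972137365545, 'k1': -0.046442783533875084, 'hand_eye': array([[ 9.99999849e-01, -4.50335292e-05,  5.46954120e-04,
        -9.04034063e-04],
       [-1.07618662e-04,  9.61186536e-01,  2.75899315e-01,
        -6.90622686e-02],
       [-5.38149656e-04, -2.75899333e-01,  9.61186386e-01,
        -1.42484819e-01],
       [ 0.00000000e+00,  0.00000000e+00,  0.00000000e+00,
         1.00000000e+00]])}
-0.0187
```

View pics/scene0.png

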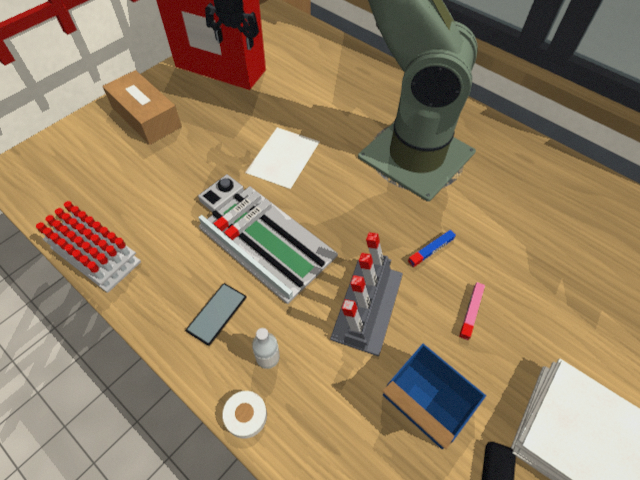

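View pics/top0.png

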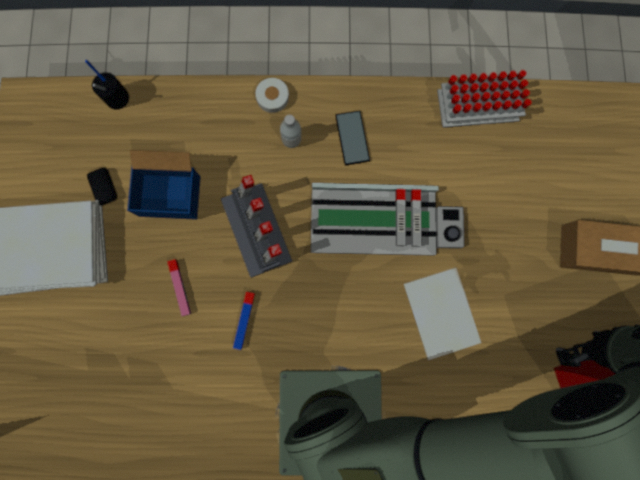

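View pics/wrist0.png

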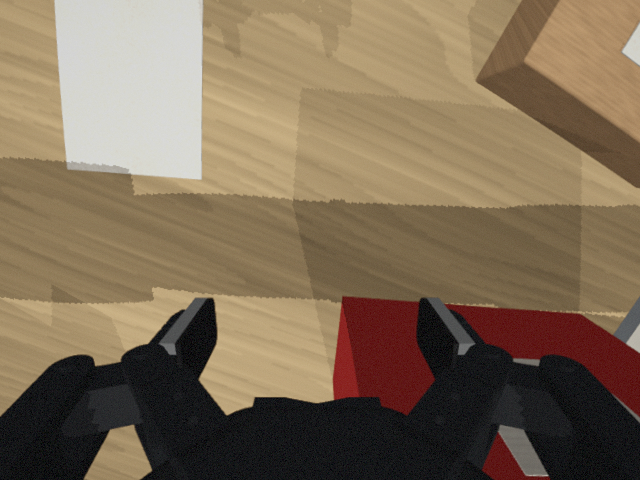

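```bash
cat > h.py <<'E'
import numpy as np, cv2
from station import *
from scipy.spatial.transform import Rotation as R
def ray(cam,px,pose=None):
    m=camera_model(cam); p=np.atleast_2d(np.array(px,float))
    d=np.stack([(p[:,0]-m['cx'])/m['fx'],(p[:,1]-m['cy'])/m['fy']],1)
    u=d.copy()
    for _ in range(20): u=d/(1+m['k1']*(u**2).sum(1,keepdims=True))
    v=np.c_[u,np.ones(len(u))]
    if cam=='wrist':
        H=m['hand_eye']; Rt=R.from_rotvec(pose['eef_rot']).as_matrix()
        o=Rt@H[:3,3]+pose['position']; W=Rt@H[:3,:3]
    else: o=m['xyz']; W=R.from_rotvec(m['attitude']).as_matrix()
    return o,v@W.T
def plane(cam,px,z,pose=None):
    o,v=ray(cam,px,pose); return o+v*((z-o[2])/v[:,2])[:,None]
def tri(c1,p1,c2,p2):
    o1,v1=ray(c1,p1);o2,v2=ray(c2,p2);out=[]
    for a,b in zip(v1,v2):
        a=a/np.linalg.norm(a);b=b/np.linalg.norm(b)
        s=np.linalg.lstsq(np.c_[a,-b],o2-o1,rcond=None)[0]
        P=o1+s[0]*a;Q=o2+s[1]*b; out.append(np.r_[(P+Q)/2,np.linalg.norm(P-Q)])
    return np.array(out)
def proj(cam,X,pose=None):
    m=camera_model(cam);X=np.atleast_2d(X)
    if cam=='wrist':
        H=m['hand_eye']; Rt=R.from_rotvec(pose['eef_rot']).as_matrix()
        o=Rt@H[:3,3]+pose['position']; W=Rt@H[:3,:3]
    else: o=m['xyz']; W=R.from_rotvec(m['attitude']).as_matrix()
    c=(X-o)@W; u=c[:,:2]/c[:,2:]; u=u*(1+m['k1']*(u**2).sum(1,keepdims=True))
    return u*m['fx']+[m['cx'],m['cy']]
E
python3 - <<'E'
from h import *
a=cv2.imread('pics/top0.png');b=cv2.imread('pics/scene0.png')
cv2.imwrite('pics/t1.png',cv2.resize(a[165:285,210:350],None,fx=5,fy=5,interpolation=cv2.INTER_CUBIC))
cv2.imwrite('pics/t2.png',cv2.resize(a[170:265,305:475],None,fx=4.5,fy=4.5,interpolation=cv2.INTER_CUBIC))
cv2.imwrite('pics/s1.png',cv2.resize(b[225:360,320:420],None,fx=4.4,fy=4.4,interpolation=cv2.INTER_CUBIC))
cv2.imwrite('pics/s2.png',cv2.resize(b[165:310,190:345],None,fx=4,fy=4,interpolation=cv2.INTER_CUBIC))
E
```

```text
(no output)
```

View pics/t1.png

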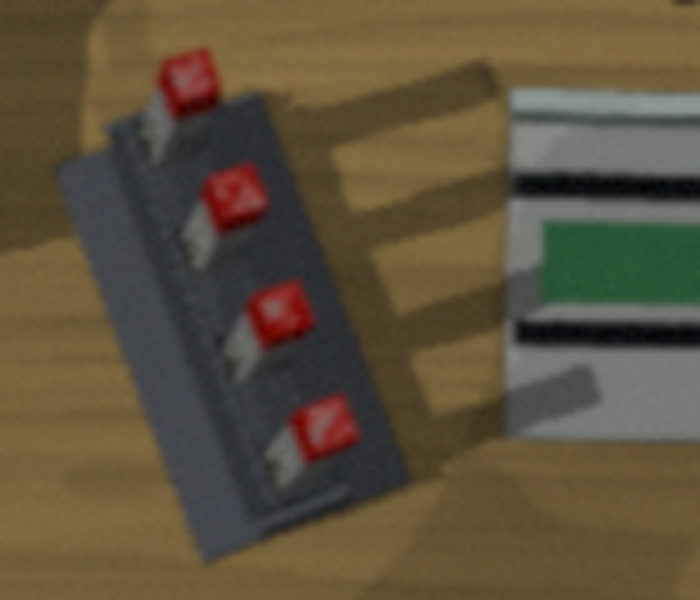

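View pics/t2.png

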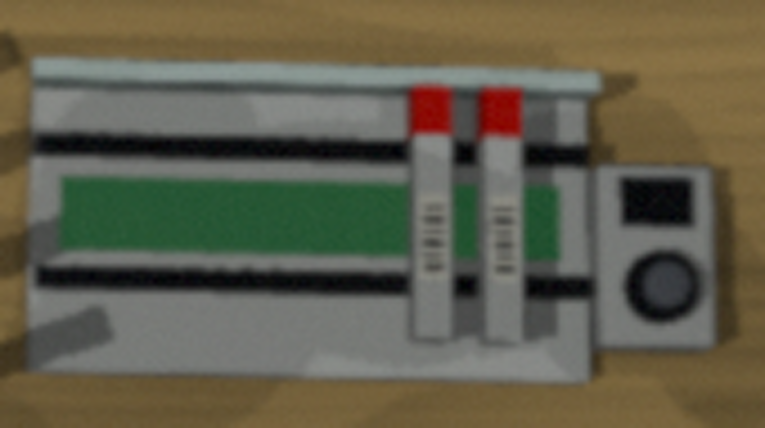

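View pics/s1.png

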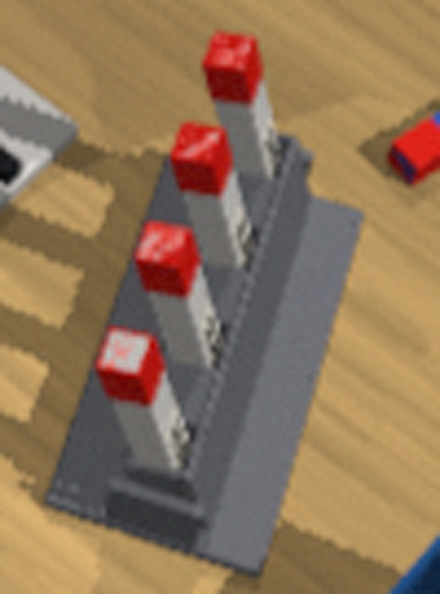

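View pics/s2.png

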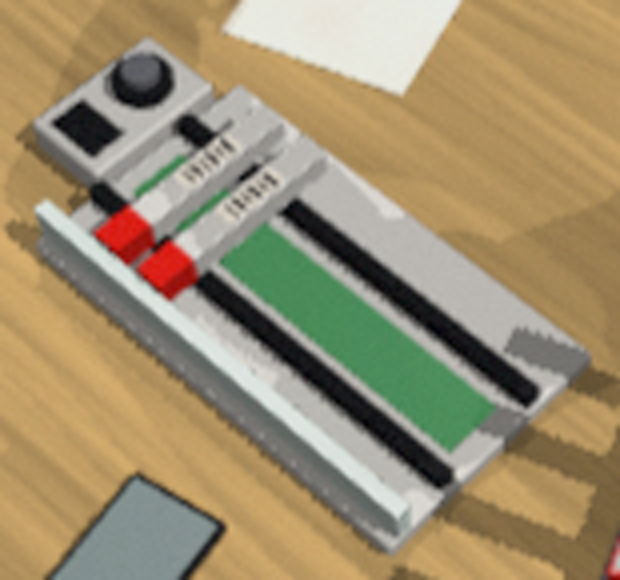

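```bash
python3 - <<'E'
from h import *
np.set_printoptions(precision=4,suppress=True)
T=lambda p:np.array(p)/5+[210,165]; S=lambda p:np.array(p)/4.4+[320,225]
T2=lambda p:np.array(p)/4.5+[305,170]; S2=lambda p:np.array(p)/4+[190,165]
print("base left edge top z12",plane('top',T([[57,165],[208,562]]),.012), np.diff(plane('top',T([[57,165],[208,562]]),.012),axis=0))
print("right corner near", plane('top',T([[410,485],[265,95]]),.012))
print("scene base: near-left,near-right,far-right", plane('scene',S([[48,500],[258,572],[362,212]]),.012))
print("caps tri",tri('top',T([[192,75],[238,190],[282,308],[327,422]]),'scene',S([[131,350],[167,243],[201,142],[234,50]])))
# reader bed corners z16, scene & top
print("bed top", plane('top',T2([[28,370],[590,380]]),.016))
print("rails top", plane('top',T2([[38,145],[588,156],[38,277],[590,288]]),.030))
print("rails scene", plane('scene',S2([[447,478],[535,395],[98,190],[185,122]]),.030))
print("button tri",tri('top',T2([[664,283]]),'scene',S2([[143,70]])))
print("stop top edge", plane('top',T2([[33,82],[600,92]]),.046))
print("done", plane('top',T2([[431,88],[501,88],[432,340],[503,340]]),.052))
E
```

```text
base left edge top z12 [[0.5895 0.2926 0.012 ]
 [0.3755 0.2073 0.012 ]] [[-0.214  -0.0854  0.    ]]
right corner near [[0.4167 0.1006 0.012 ]
 [0.6285 0.1807 0.012 ]]
scene base: near-left,near-right,far-right [[0.631  0.1866 0.012 ]
 [0.5884 0.2942 0.012 ]
 [0.3773 0.2104 0.012 ]]
caps tri [[0.5991 0.2022 0.1698 0.0024]
 [0.5433 0.1794 0.1695 0.0026]
 [0.487  0.1572 0.1696 0.0014]
 [0.4327 0.1357 0.1706 0.0024]]
bed top [[ 0.4426  0.0496  0.016 ]
 [ 0.4373 -0.2847  0.016 ]]
rails top [[ 0.575   0.044   0.03  ]
 [ 0.57   -0.2839  0.03  ]
 [ 0.496   0.0439  0.03  ]
 [ 0.4906 -0.2826  0.03  ]]
rails scene [[ 0.578   0.0466  0.03  ]
 [ 0.4975  0.0487  0.03  ]
 [ 0.5729 -0.2785  0.03  ]
 [ 0.4933 -0.2776  0.03  ]]
button tri [[ 0.4904 -0.3204  0.0499  0.0017]]
stop top edge [[ 0.6093  0.0472  0.046 ]
 [ 0.6054 -0.2881  0.046 ]]
done [[ 0.6057 -0.1862  0.052 ]
 [ 0.606  -0.2276  0.052 ]
 [ 0.4568 -0.1835  0.052 ]
 [ 0.4569 -0.2249  0.052 ]]
```

```bash
cat >> h.py <<'E'
def rot(z,x):
    z=np.array(z,float);z/=np.linalg.norm(z);x=np.array(x,float);x-=z*(x@z);x/=np.linalg.norm(x)
    return np.c_[x,np.cross(z,x),z]
def go(p,Rt):
    o=get_obs();R0=R.from_rotvec(o['eef_rot'])
    s=R0.inv().apply(np.array(p)-o['position'])*1000
    w=(R0.inv()*R.from_matrix(Rt)).as_rotvec()
    print('xyz',np.round(s,1),'w',np.round(w,3),'rows>=',np.linalg.norm(s)/41.7,np.linalg.norm(w)/np.radians(7.16))
def st():
    o=get_obs();M=R.from_rotvec(o['eef_rot']).as_matrix()
    print('t',round(o['time_s'],2),'p',np.round(o['position'],4),'x',np.round(M[:,0],3),'z',np.round(M[:,2],3),'q',np.round(o['qpos'],3),'F',np.round(o['ft_force'],1),'w',round(o['gripper_width'],4))
    return o
def log():
    import json
    o=get_obs(); open('log.jsonl','a').write(json.dumps([list(o['qpos']),list(o['position']),list(o['eef_rot'])])+'\n')
E
python3 - <<'E'
from h import *
np.set_printoptions(precision=4,suppress=True)
st();log()
M=R.from_rotvec(get_obs()['eef_rot']).as_matrix(); print(M)
go([.42,0,.36],rot([0,0,-1],[0,-1,0]));go([.42,0,.36],rot([0,0,-1],[0,1,0]))
E
```

```text
t 0.15 p [ 0.2163 -0.5325  0.2309] x [ 0.376 -0.927 -0.001] z [-0.     0.001 -1.   ] q [ 1.143  0.707 -0.028  1.485  0.022  0.951 -0.076] F [ 0.2 -0.1  0.6] w 0.0856
[[ 0.3763 -0.9265 -0.0004]
 [-0.9265 -0.3763  0.0008]
 [-0.0009  0.     -1.    ]]
xyz [-416.9 -389.1 -128.7] w [0.    0.001 0.386] rows>= 14.019126545794743 3.087153439036576
xyz [-416.9 -389.1 -128.7] w [-0.001  0.    -2.756] rows>= 14.019126545794743 22.05252010308814
```

```bash
python3 -m handwheel '[{"x":-208,"y":-194,"z":-128,"wz":0.2,"fingers":40},{"x":-208,"y":-194,"z":-128,"wz":0.2,"fingers":40},{"x":-208,"y":-194,"z":-128,"wz":0.2,"fingers":40},{"x":-417,"y":-389,"z":-128,"wz":0.386,"fingers":40},{"x":-417,"y":-389,"z":-128,"wz":0.386,"fingers":40},{"x":-417,"y":-389,"z":-128,"wz":0.386,"fingers":40},{"x":-417,"y":-389,"z":-128,"wz":0.386,"fingers":40},{"x":-417,"y":-389,"z":-128,"wz":0.386,"fingers":40},{"x":-417,"y":-389,"z":-128,"wz":0.386,"fingers":40},{"x":-417,"y":-389,"z":-128,"wz":0.386,"fingers":40}]'; python3 -c "
from h import *
st();log()"
```

```text
t 0.15 p [ 0.2163 -0.5325  0.2309] x [ 0.376 -0.927 -0.001] z [-0.     0.001 -1.   ] q [ 1.143  0.707 -0.028  1.485  0.022  0.951 -0.076] F [ 0.2 -0.1  0.6] w 0.0856$[0]: bad value
```

All keys needed.

```bash
python3 -m handwheel '[{"wx":0,"wy":0,"wz":0.2,"x":-208,"y":-194,"z":-128,"fingers":40},{"wx":0,"wy":0,"wz":0.2,"x":-208,"y":-194,"z":-128,"fingers":40},{"wx":0,"wy":0,"wz":0.386,"x":-417,"y":-389,"z":-128,"fingers":40},{"wx":0,"wy":0,"wz":0.386,"x":-417,"y":-389,"z":-128,"fingers":40},{"wx":0,"wy":0,"wz":0.386,"x":-417,"y":-389,"z":-128,"fingers":40},{"wx":0,"wy":0,"wz":0.386,"x":-417,"y":-389,"z":-128,"fingers":40},{"wx":0,"wy":0,"wz":0.386,"x":-417,"y":-389,"z":-128,"fingers":40},{"wx":0,"wy":0,"wz":0.386,"x":-417,"y":-389,"z":-128,"fingers":40}]'; python3 -c "
from h import *
st();log()"
```

```text
time_s: 0.82
position: [0.3312, -0.2303, 0.3124]
eef_rot: [-2.221, 2.222, 0.001]
ft_force: [1.8, -0.3, -0.4]
gripper_width: 0.0402
t 0.82 p [ 0.3312 -0.2303  0.3124] x [-0.    -1.    -0.001] z [-0.     0.001 -1.   ] q [ 0.452  0.348  0.113  1.904 -0.05   0.893 -0.981] F [ 1.8 -0.3 -0.4] w 0.0402
```

```bash
python3 - <<'E'
from h import *
hy=np.array([.929,.371,0]);hx=np.array([.371,-.929,0]);u=np.array([0,0,1])
a=np.radians(40)
go([.33,.06,.27],rot(hy*np.cos(a)-u*np.sin(a),hx))
E
```

```text
xyz [-290.3    1.3   42.7] w [ 0.862 -0.165 -0.356] rows>= 7.036413143969283 7.579925078171945
```

```bash
python3 -m handwheel '[{"wx":0.862,"wy":-0.165,"wz":-0.356,"x":-290,"y":1,"z":42,"fingers":40},{"wx":0.862,"wy":-0.165,"wz":-0.356,"x":-290,"y":1,"z":42,"fingers":40},{"wx":0.862,"wy":-0.165,"wz":-0.356,"x":-290,"y":1,"z":42,"fingers":40},{"wx":0.862,"wy":-0.165,"wz":-0.356,"x":-290,"y":1,"z":42,"fingers":40},{"wx":0.862,"wy":-0.165,"wz":-0.356,"x":-290,"y":1,"z":42,"fingers":40},{"wx":0.862,"wy":-0.165,"wz":-0.356,"x":-290,"y":1,"z":42,"fingers":40},{"wx":0.862,"wy":-0.165,"wz":-0.356,"x":-290,"y":1,"z":42,"fingers":40},{"wx":0.862,"wy":-0.165,"wz":-0.356,"x":-290,"y":1,"z":42,"fingers":40},{"wx":0.862,"wy":-0.165,"wz":-0.356,"x":-290,"y":1,"z":42,"fingers":40}]'; python3 -c "
from h import *
import pickle
o=st();log()
pickle.dump(o,open('w1.pkl','wb'));cv2.imwrite('pics/w1.png',read_camera('wrist')[:,:,::-1]);cv2.imwrite('pics/sc1.png',read_camera('scene')[:,:,::-1])"
```

```text
time_s: 1.57
position: [0.3756, -0.0238, 0.318]
eef_rot: [-2.068, 1.563, -0.414]
ft_force: [1.1, -0.5, -0.0]
gripper_width: 0.0404
t 1.57 p [ 0.3756 -0.0238  0.318 ] x [ 0.291 -0.955 -0.062] z [ 0.526  0.213 -0.823] q [ 1.067  0.266 -1.079  2.447 -0.956  0.023 -0.274] F [ 1.1 -0.5 -0. ] w 0.0404
```

View pics/w1.png

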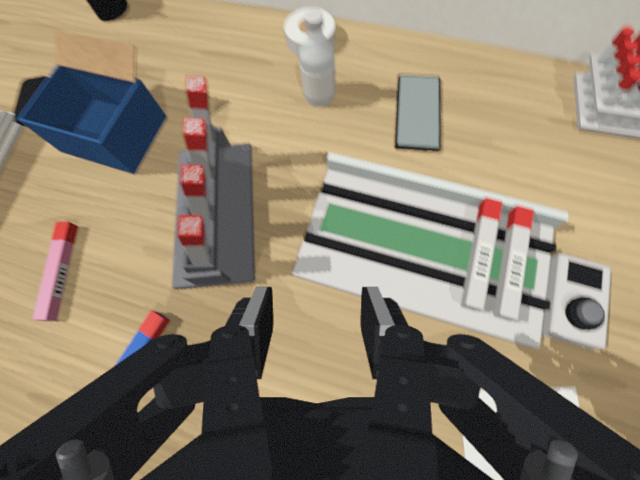

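View pics/sc1.png

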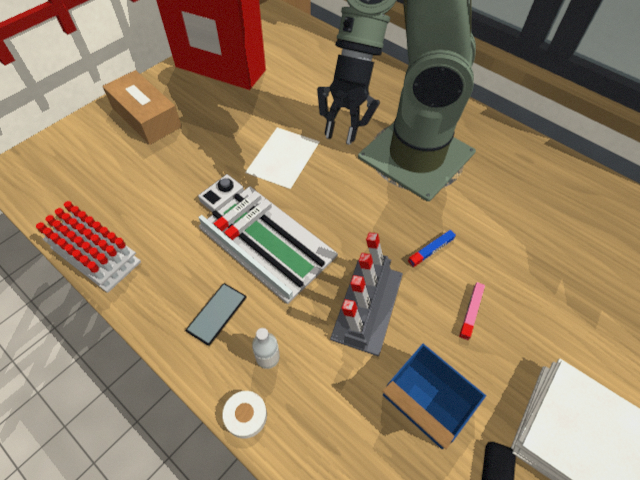

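```bash
cat > kin.py <<'E'
from h import *
import json,itertools
D=[json.loads(l) for l in open('log.jsonl')]
def fk(q,L,s):
    M=np.eye(3);p=np.zeros(3);off=np.array([[0,0,L[0]],[0,0,0],[L[4],0,L[1]],[-L[4],0,0],[0,0,L[2]],[0,0,0],[0,0,L[3]]])
    ax='zyzyzyz'
    p=off[0].copy();
    for i in range(7):
        M=M@R.from_rotvec(np.eye(3)['xyz'.index(ax[i])]*s[i]*q[i]).as_matrix()
        if i==2:p=p+M@[L[4],0,L[1]]
        if i==3:p=p+M@[-L[4],0,0]
        if i==4:p=p+M@[0,0,L[2]]
        if i==6:p=p+M@[0,0,L[3]]
    return p,M
if __name__=='__main__':
    best=[]
    for s in itertools.product([1,-1],repeat=7):
        if s[1]<0: continue
        # rotation check up to a constant tool yaw
        Ms=[fk(d[0],[0]*5,s)[1].T@R.from_rotvec(d[2]).as_matrix() for d in D]
        e=sum(np.linalg.norm(m-Ms[0]) for m in Ms); best.append((e,s,R.from_matrix(Ms[0]).as_rotvec()))
    best.sort(key=lambda t:t[0])
    for b in best[:4]: print(b)
    s=best[0][1]
    A=[];y=[]
    for d in D:
        c=np.stack([fk(d[0],np.eye(5)[k],s)[0] for k in range(5)],1);A.append(c);y.append(d[1])
    A=np.vstack(A);y=np.hstack(y);L=np.linalg.lstsq(A,y,rcond=None)[0];print(L,(A@L-y))
E
python3 kin.py
```

```text
(np.float64(1.909377300971318e-15), (-1, 1, -1, 1, -1, 1, -1), array([ 7.58792411e-16,  4.43940761e-16, -3.14159265e+00]))
(np.float64(1.8311173398255285), (1, 1, 1, 1, 1, 1, 1), array([-1.26993487e-16, -1.70523688e-03, -7.71573821e-01]))
(np.float64(2.0098914662226606), (1, 1, 1, 1, 1, 1, -1), array([-1.30029034e-04, -1.71882593e-03, -9.22585974e-01]))
(np.float64(2.0110796084562423), (1, 1, -1, 1, -1, 1, 1), array([ 8.75487592e-05, -1.68214266e-03, -7.03951704e-01]))
[0.22694    0.51686806 0.25576063 0.24671115 0.02157766] [ 0.02791629  0.01480916 -0.00293472  0.02791629  0.01480916 -0.00293472
  0.02153783  0.02532714  0.00262718 -0.00307636  0.00481074  0.00324227]
```

```bash
python3 - <<'E'
from h import *
hy=np.array([.929,.371,0]);hx=np.array([.371,-.929,0]);u=np.array([0,0,1])
for a in (90,60,30):
  a=np.radians(a)
  go([.50,0,.32],rot(np.array([1,0,0])*np.cos(a)-u*np.sin(a),[0,-1,0]))
E
```

```text
xyz [  12.9 -105.7   69.6] w [-0.588  0.148  0.267] rows>= 3.050651505808865 5.298449654546205
xyz [  12.9 -105.7   69.6] w [-0.068  0.209  0.217] rows>= 3.050651505808865 2.468424933688449
xyz [  12.9 -105.7   69.6] w [0.452 0.26  0.156] rows>= 3.050651505808865 4.354011091051658
```

```bash
python3 -m handwheel '[{"wx":-0.588,"wy":0.148,"wz":0.267,"x":13,"y":-106,"z":70,"fingers":40},{"wx":-0.588,"wy":0.148,"wz":0.267,"x":13,"y":-106,"z":70,"fingers":40},{"wx":-0.588,"wy":0.148,"wz":0.267,"x":13,"y":-106,"z":70,"fingers":40},{"wx":-0.588,"wy":0.148,"wz":0.267,"x":13,"y":-106,"z":70,"fingers":40},{"wx":-0.588,"wy":0.148,"wz":0.267,"x":13,"y":-106,"z":70,"fingers":40},{"wx":-0.588,"wy":0.148,"wz":0.267,"x":13,"y":-106,"z":70,"fingers":40},{"wx":-0.588,"wy":0.148,"wz":0.267,"x":13,"y":-106,"z":70,"fingers":40}]'; python3 -c "
from h import *
st();log()"
python3 -m handwheel '[{"wx":1.04,"wy":0,"wz":0,"x":0,"y":0,"z":0,"fingers":40},{"wx":1.04,"wy":0,"wz":0,"x":0,"y":0,"z":0,"fingers":40},{"wx":1.04,"wy":0,"wz":0,"x":0,"y":0,"z":0,"fingers":40},{"wx":1.04,"wy":0,"wz":0,"x":0,"y":0,"z":0,"fingers":40}]'; python3 -c "
from h import *
st();log()"
python3 -m handwheel '[{"wx":0.6,"wy":0,"wz":0,"x":0,"y":0,"z":0,"fingers":40},{"wx":0.6,"wy":0,"wz":0,"x":0,"y":0,"z":0,"fingers":40},{"wx":0.6,"wy":0,"wz":0,"x":0,"y":0,"z":0,"fingers":40},{"wx":0.6,"wy":0,"wz":0,"x":0,"y":0,"z":0,"fingers":40},{"wx":0.6,"wy":0,"wz":0,"x":0,"y":0,"z":0,"fingers":40}]'; python3 -c "
from h import *
st();log()"; python3 kin.py
```

```text
time_s: 2.25
position: [0.439, -0.0065, 0.3103]
eef_rot: [-2.088, 1.708, -0.249]
ft_force: [-0.1, 1.0, 0.4]
gripper_width: 0.04
t 2.25 p [ 0.439  -0.0065  0.3103] x [ 0.226 -0.966 -0.129] z [ 0.4    0.213 -0.892] q [ 0.283  0.281 -0.215  2.193 -0.62   0.333 -0.727] F [-0.1  1.   0.4] w 0.04
time_s: 2.58
position: [0.4463, -0.0037, 0.3168]
eef_rot: [-1.974, 1.606, -0.329]
ft_force: [0.5, -0.5, -0.5]
gripper_width: 0.0398
t 2.58 p [ 0.4463 -0.0037  0.3168] x [ 0.249 -0.955 -0.159] z [ 0.522  0.271 -0.809] q [ 0.732  0.337 -0.769  2.293 -0.986  0.088 -0.344] F [ 0.5 -0.5 -0.5] w 0.0398
time_s: 3.0
position: [0.4253, -0.0175, 0.3666]
eef_rot: [-1.841, 1.518, -0.395]
ft_force: [0.0, 0.3, -0.2]
gripper_width: 0.0402
t 3.0 p [ 0.4253 -0.0175  0.3666] x [ 0.264 -0.944 -0.197] z [ 0.633  0.324 -0.704] q [ 1.286  0.379 -1.36   2.347 -1.325  0.013  0.021] F [ 0.   0.3 -0.2] w 0.0402
(np.float64(4.26438591092135e-15), (-1, 1, -1, 1, -1, 1, -1), array([ 7.58792411e-16,  4.43940761e-16, -3.14159265e+00]))
(np.float64(4.353907089337427), (1, 1, -1, -1, -1, -1, 1), array([ 0.63997137, -1.28881844, -0.58133021]))
(np.float64(4.99048414765195), (1, 1, 1, 1, 1, 1, 1), array([-1.26993487e-16, -1.70523688e-03, -7.71573821e-01]))
(np.float64(5.470413914748937), (1, 1, 1, 1, 1, 1, -1), array([-1.30029034e-04, -1.71882593e-03, -9.22585974e-01]))
[0.23115558 0.50451791 0.25372833 0.24300832 0.02822665] [ 0.02770806  0.01553621 -0.00213432  0.02770806  0.01553621 -0.00213432
  0.02534565  0.02260863  0.00312831  0.00451653  0.00580176  0.00290429
  0.00020406  0.01427658  0.00094886 -0.00156795  0.00562237 -0.00076659
 -0.00809993 -0.00687924 -0.00194624]
```

```bash
cat > kin2.py <<'E'
from h import *
import json
S=np.array([-1,1,-1,1,-1,1,-1]);AX=[2,1,2,1,2,1,2]
def frames(q):
    M=np.eye(3);out=[M]
    for i in range(7):
        M=M@R.from_rotvec(np.eye(3)[AX[i]]*S[i]*q[i]).as_matrix();out.append(M)
    return out
def fit():
    D=[json.loads(l) for l in open('log.jsonl')][1:]
    A=np.vstack([np.hstack(frames(d[0])) for d in D]);y=np.hstack([d[1] for d in D])
    w=np.ones(24)*1.0; w[[2,5]]=3;w[[11,17,23]]=3; w[0:2]=.2   # prior scale
    Aw=A*w; lam=1e-4
    x=np.linalg.solve(Aw.T@Aw+lam**2*np.eye(24),Aw.T@y)*w
    return x,A@x-y
if __name__=='__main__':
    np.set_printoptions(precision=4,suppress=True)
    x,e=fit();print(x.reshape(8,3));print(abs(e).max())
E
python3 kin2.py
```

```text
[[ 0.      0.      0.1565]
 [-0.     -0.005   0.1565]
 [ 0.     -0.005   0.0521]
 [-0.     -0.0108  0.4688]
 [-0.     -0.0108  0.029 ]
 [ 0.     -0.0002  0.261 ]
 [-0.     -0.0002  0.0309]
 [-0.     -0.      0.2782]]
1.0057880528435703e-08
```

```bash
cat > ik.py <<'E'
from kin2 import *
from scipy.optimize import least_squares
X=fit()[0].reshape(8,3)
lo=np.array([-2.71,-.32,-1.57,0,-1.46,0,-2.83]);hi=np.array([2.71,2.16,1.52,2.45,4.6,2.02,2.83])
RT=R.from_rotvec([0,0,np.pi]).as_matrix()
def fk(q):
    f=frames(q);return sum(f[i]@X[i] for i in range(8)),f[7]@RT
def jpos(q):
    f=frames(q);p=np.cumsum([f[i]@X[i] for i in range(8)],axis=0);return p
def ik(p,M,q0,reg=0.0):
    m=.03
    def r(q):
        P,N=fk(q);return np.r_[(P-p)*10,R.from_matrix(N.T@M).as_rotvec()*3,reg*(q-q0)]
    s=least_squares(r,np.clip(q0,lo+m+.01,hi-m-.01),bounds=(lo+m,hi-m),max_nfev=60)
    P,N=fk(s.x);return s.x,np.linalg.norm(P-p),np.linalg.norm(R.from_matrix(N.T@M).as_rotvec())
hy=np.array([.929,.371,0]);hx=np.array([.371,-.929,0]);u=np.array([0,0,1.])
E
cat > s1.py <<'E'
from ik import *
rng=np.random.default_rng(0)
np.set_printoptions(precision=2,suppress=True)
caps=np.array([[.5991,.2022,.168],[.5433,.1794,.168],[.487,.1572,.168],[.4327,.1357,.168]])
ax=np.sin(np.radians(15))*hx+np.cos(np.radians(15))*u
def best(p,M,n=12):
    out=[]
    for k in range(n):
        q0=rng.uniform(lo,hi)*np.array([.6,1,1,1,1,1,1]) if k else np.array([0,.3,0,1.9,0,.9,-1.5])
        q,a,b=ik(p,M,q0)
        if a<.002 and b<.02: out.append(q)
    return out
for i in (0,3):
  g=caps[i]-ax*.05
  for name in('hy','hx'):
    for psi in (15,30,45,60):
      a=np.radians(psi);h=hy if name=='hy' else hx
      z=h*np.cos(a)-u*np.sin(a)
      M=rot(z,np.cross(z,ax) if name=='hx' else ax-0*ax if False else np.cross(ax,z))
      xj=M[:,0]
      # jaws perpendicular to case axis
      for sg in(1,-1):
        M2=rot(z,sg*np.cross(ax,z)); s=best(g+z*.012,M2,8)
        print(i,name,psi,sg,len(s),s[0] if s else '')
E
timeout 500 python3 s1.py
```

```text
0 hy 15 1 4 [ 0.12  1.54 -1.    2.39  3.15  1.82 -0.78]
0 hy 15 -1 3 [-0.43  1.33  0.05  2.41  3.11  1.91  1.23]
0 hy 30 1 5 [-0.38  1.11 -0.06  2.36  3.1   1.38 -1.83]
0 hy 30 -1 5 [-0.6   1.17  0.37  2.36  3.25  1.42  0.92]
0 hy 45 1 5 [-0.14  0.97 -0.48  2.19  2.73  0.85 -1.39]
0 hy 45 -1 4 [-0.94  1.46  1.39  2.22  3.9   1.48 -0.16]
0 hy 60 1 5 [-0.24  0.87 -0.3   1.97  2.32  0.31 -1.2 ]
0 hy 60 -1 5 [ 0.19  1.2  -1.3   1.96  1.87  1.1   2.7 ]
0 hx 15 1 7 [-0.91  1.37  0.22  1.14  0.9   1.48 -0.92]
0 hx 15 -1 3 [-1.08  1.47  0.72  1.15  0.47  1.25  2.49]
0 hx 30 1 6 [-0.82  1.22  0.09  1.24  0.87  1.35 -0.9 ]
0 hx 30 -1 4 [-0.87  1.23  0.2   1.24  0.79  1.29  2.29]
0 hx 45 1 6 [-0.69  1.11 -0.07  1.31  0.86  1.23 -0.86]
0 hx 45 -1 5 [-1.13  1.54  1.49  1.33 -0.8   1.12 -2.76]
0 hx 60 1 6 [-0.56  1.02 -0.15  1.36  0.74  1.07 -0.74]
0 hx 60 -1 7 [-1.05  1.37  1.31  1.38 -0.85  1.07 -2.65]
3 hy 15 1 0 
3 hy 15 -1 0 
3 hy 30 1 0 
3 hy 30 -1 0 
3 hy 45 1 0 
3 hy 45 -1 0 
3 hy 60 1 0 
3 hy 60 -1 0 
3 hx 15 1 6 [-0.98  1.24  0.01  1.8   0.95  1.36 -1.47]
3 hx 15 -1 4 [-1.15  1.28  0.34  1.8   0.79  1.12  1.86]
3 hx 30 1 4 [-0.87  1.09 -0.1   1.89  1.    1.21 -1.46]
3 hx 30 -1 8 [-1.45  1.61  1.39  1.91 -0.7   0.77 -2.79]
3 hx 45 1 1 [-0.76  0.96 -0.15  1.96  1.01  1.01 -1.4 ]
3 hx 45 -1 6 [-1.36  1.4   1.29  1.98 -0.83  0.68 -2.6 ]
3 hx 60 1 6 [-0.67  0.85 -0.09  2.02  0.94  0.72 -1.21]
3 hx 60 -1 4 [-1.2   1.12  1.02  2.04 -0.79  0.52 -2.56]
```

```bash
python3 - <<'E'
from ik import *
import pickle
np.set_printoptions(precision=3,suppress=True)
o=pickle.load(open('w1.pkl','rb'))
caps=np.array([[.5991,.2022,.168],[.5433,.1794,.168],[.487,.1572,.168],[.4327,.1357,.168]])
ax=np.sin(np.radians(15))*hx+np.cos(np.radians(15))*u
im=cv2.imread('pics/w1.png')
c=im[50:300,130:280].copy();c=cv2.resize(c,None,fx=3,fy=2.4*1.0 if 0 else 3*0.8)
im2=cv2.resize(im[60:300,150:270],None,fx=2.5,fy=2.5,interpolation=cv2.INTER_CUBIC)
for P in caps:
    for s,col in((0,(255,0,0)),(.03,(0,255,0)),(.095,(255,255,0))):
        for cam,arr in(('wrist',im2),):
            p=(proj('wrist',P-ax*s,o)[0]-[150,60])*2.5
            cv2.circle(im2,(int(p[0]),int(p[1])),3,col,-1)
cv2.imwrite('pics/w1b.png',im2)
a=cv2.imread('pics/t1.png');b=cv2.imread('pics/s1.png')
for P in caps:
    for s,col in((0,(255,0,0)),(.03,(0,255,0)),(.095,(255,255,0))):
        p=(proj('top',P-ax*s)[0]-[210,165])*5; cv2.circle(a,(int(p[0]),int(p[1])),4,col,-1)
        p=(proj('scene',P-ax*s)[0]-[320,225])*4.4; cv2.circle(b,(int(p[0]),int(p[1])),4,col,-1)
o2=np.zeros((600,800,3),np.uint8);o2[:600,:350]=a[:,60:410];o2[:594,350:790]=b
cv2.imwrite('pics/ts.png',o2)
print("carton/others top", plane('top',[[130,216],[196,218],[199,168],[133,168]],.09))
print('wrist tri caps', plane('wrist',[[192,230],[193,180],[194,132],[196,91]],.168,o))
E
```

```text
carton/others top [[0.526 0.511 0.09 ]
 [0.521 0.342 0.09 ]
 [0.651 0.338 0.09 ]
 [0.651 0.509 0.09 ]]
wrist tri caps [[0.427 0.132 0.168]
 [0.479 0.154 0.168]
 [0.535 0.177 0.168]
 [0.589 0.199 0.168]]
```

View pics/ts.png

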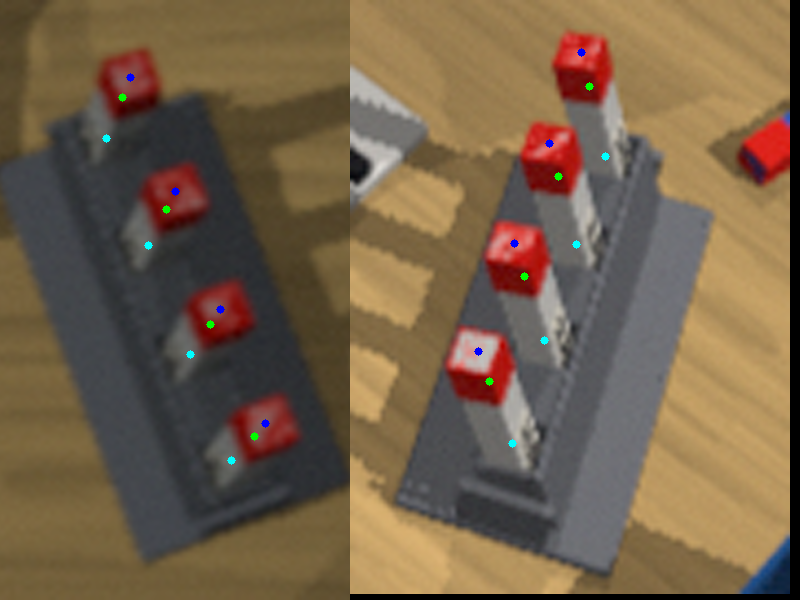

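View pics/w1b.png

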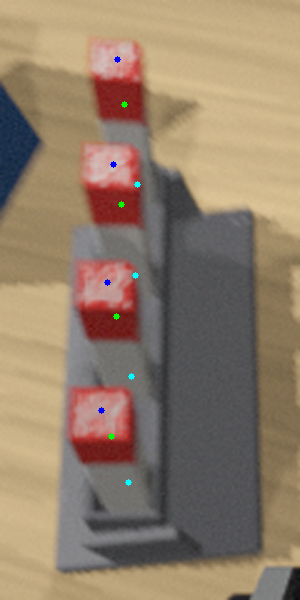

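```bash
cat > plan.py <<'E'
from ik import *
np.set_printoptions(precision=3,suppress=True)
caps=np.array([[.5991,.2022,.168],[.5433,.1794,.168],[.487,.1572,.168],[.4327,.1357,.168]])
ax=np.sin(np.radians(15))*hx+np.cos(np.radians(15))*u
th=-.013; rx=np.array([np.cos(th),np.sin(th),0]);ry=np.array([-np.sin(th),np.cos(th),0]);rc=np.array([.5343,-.118,0])
def rd(x,y,z): return rc+rx*x+ry*y+u*z
def pick(i,psi,s=.06,d=.014,back=0,up=0):
    a=np.radians(psi);z=hx*np.cos(a)-u*np.sin(a)
    return caps[i]-ax*(s-up)+z*(d-back), rot(z,np.cross(ax,z))
def place(y,psi,s=.06,d=.014,up=0,dx=0):
    g=np.radians(75+psi);z=rx*np.cos(g)-u*np.sin(g)
    return rd(.074-s+dx,y,.041+up)+z*d, rot(z,ry)
E
python3 - <<'E'
from plan import *
for psi in(25,35):
 for i,y in((3,-.015),(2,.033),(1,.081),(0,.129)):
  q=np.array([-.9,1.1,-.1,1.8,.95,1.2,-1.3])
  for nm,(p,M) in(('app',pick(i,psi,back=.1,up=.02)),('pick',pick(i,psi)),('lift',pick(i,psi,up=.12)),('over',place(y,psi,up=.12)),('place',place(y,psi))):
    q,a,b=ik(p,M,q,.01); print(psi,i,nm,q,round(a*1000,1),round(b,3),'elb/wr z',jpos(q)[5][2])
E
```

```text
25 3 app [-1.037  1.062 -0.07   1.704  0.819  1.431 -1.319] 0.0 0.0 elb/wr z 0.2962594635207509
25 3 pick [-0.927  1.157 -0.032  1.853  0.974  1.231 -1.469] 0.0 0.0 elb/wr z 0.2347021990062917
25 3 lift [-0.881  0.922 -0.019  1.92   0.97   1.307 -1.309] 0.0 0.0 elb/wr z 0.3505869862019838
25 3 over [ 0.539  0.99  -0.857  1.424  0.709  1.248  1.127] 0.0 0.0 elb/wr z 0.45163207771464153
25 3 place [ 0.514  1.155 -0.781  1.488  0.842  1.057  1.039] 0.0 0.0 elb/wr z 0.3316229697584506
25 2 app [-0.985  1.102 -0.055  1.518  0.854  1.502 -1.182] 0.0 0.0 elb/wr z 0.2962391129857711
25 2 pick [-0.877  1.179 -0.024  1.664  0.979  1.31  -1.312] 0.0 0.0 elb/wr z 0.2346776104696347
25 2 lift [-0.833  0.961 -0.012  1.728  0.983  1.373 -1.164] 0.0 0.0 elb/wr z 0.35056551954646836
25 2 over [ 0.472  0.984 -0.871  1.457  0.705  1.23   1.033] 0.1 0.0 elb/wr z 0.4516718042503298
25 2 place [ 0.444  1.15  -0.791  1.52   0.844  1.039  0.944] 0.0 0.0 elb/wr z 0.33162539586063366
25 1 app [-0.94   1.159 -0.04   1.299  0.887  1.577 -1.03 ] 0.0 0.0 elb/wr z 0.296217892311615
25 1 pick [-0.833  1.219 -0.017 
[... 2093 characters left out ...]
0.39508787131875234
35 1 over [ 0.365  1.073 -0.915  1.276  0.652  1.48   1.013] 0.0 0.0 elb/wr z 0.4383253531390095
35 1 place [ 0.353  1.235 -0.859  1.33   0.762  1.303  0.966] 0.0 0.0 elb/wr z 0.3183283910809267
35 0 app [-0.833  1.128 -0.097  1.111  0.877  1.562 -0.841] 0.0 0.0 elb/wr z 0.3558409406212985
35 0 pick [-0.734  1.196 -0.078  1.257  0.956  1.366 -0.951] 0.0 0.0 elb/wr z 0.27917722933510336
35 0 lift [-0.69   1.014 -0.078  1.283  0.949  1.436 -0.803] 0.0 0.0 elb/wr z 0.3950712235836096
35 0 over [ 0.294  1.074 -0.922  1.277  0.636  1.468  0.941] 0.0 0.0 elb/wr z 0.43832883924890886
35 0 place [ 0.282  1.236 -0.865  1.332  0.746  1.29   0.898] 0.0 0.0 elb/wr z 0.318331649365319
```

```bash
python3 - <<'E'
from plan import *
st()
a=np.radians(65);z=hx*np.cos(a)-u*np.sin(a)
go([.42,.18,.36],rot(z,np.cross(ax,z)))
p,M=pick(3,35,back=.1,up=.02);print(p);go(p,M)
E
```

```text
t 3.0 p [ 0.425 -0.018  0.367] x [ 0.264 -0.944 -0.197] z [ 0.633  0.324 -0.704] q [ 1.286  0.379 -1.36   2.347 -1.325  0.013  0.021] F [ 0.   0.3 -0.2] w 0.0402
xyz [-186.6   -3.6   65.3] w [-1.057 -0.139 -1.788] rows>= 4.741084112526136 16.657199354723925
[0.403 0.211 0.179]
xyz [-184.4  130.9  191.9] w [-1.418  0.348 -1.871] rows>= 7.111609235129469 18.988624033880956
```

```bash
python3 -m handwheel '[{"wx":-0.3,"wy":0,"wz":-0.3,"x":-60,"y":0,"z":0,"fingers":40},{"wx":-0.3,"wy":0,"wz":-0.3,"x":-60,"y":0,"z":0,"fingers":40},{"wx":-0.3,"wy":0,"wz":-0.3,"x":-60,"y":0,"z":0,"fingers":40},{"wx":-0.3,"wy":0,"wz":-0.3,"x":-60,"y":0,"z":0,"fingers":40},{"wx":-1.057,"wy":-0.139,"wz":-1.788,"x":-187,"y":-4,"z":65,"fingers":40},{"wx":-1.057,"wy":-0.139,"wz":-1.788,"x":-187,"y":-4,"z":65,"fingers":40},{"wx":-1.057,"wy":-0.139,"wz":-1.788,"x":-187,"y":-4,"z":65,"fingers":40},{"wx":-1.057,"wy":-0.139,"wz":-1.788,"x":-187,"y":-4,"z":65,"fingers":40},{"wx":-1.057,"wy":-0.139,"wz":-1.788,"x":-187,"y":-4,"z":65,"fingers":40},{"wx":-1.057,"wy":-0.139,"wz":-1.788,"x":-187,"y":-4,"z":65,"fingers":40},{"wx":-1.057,"wy":-0.139,"wz":-1.788,"x":-187,"y":-4,"z":65,"fingers":40},{"wx":-1.057,"wy":-0.139,"wz":-1.788,"x":-187,"y":-4,"z":65,"fingers":40},{"wx":-1.057,"wy":-0.139,"wz":-1.788,"x":-187,"y":-4,"z":65,"fingers":40},{"wx":-1.057,"wy":-0.139,"wz":-1.788,"x":-187,"y":-4,"z":65,"fingers":40}]'; python3 -c "
from plan import *
st()
a=np.radians(65);z=hx*np.cos(a)-u*np.sin(a)
go([.42,.18,.36],rot(z,np.cross(ax,z)))"
```

```text
time_s: 4.17
position: [0.4203, 0.1799, 0.3604]
eef_rot: [-2.608, 1.011, -0.287]
ft_force: [-0.8, 0.2, -0.6]
gripper_width: 0.0399
t 4.17 p [0.42 0.18 0.36] x [ 0.728 -0.682  0.068] z [ 0.301  0.229 -0.926] q [-0.217  0.223 -0.257  1.997 -0.031  0.549 -1.174] F [-0.8  0.2 -0.6] w 0.0399
xyz [-0.3  0.2  0.3] w [-0.689 -0.03  -1.159] rows>= 0.012464519711373308 10.792875033447181
```

```bash
python3 -c "
from plan import *
p,M=pick(3,35,back=.1,up=.1);print(p);go(p,M)"
```

```text
[0.41  0.192 0.256]
xyz [-22.3  36.8  96.4] w [-1.149  0.282 -1.176] rows>= 2.5314465428427164 13.34661170670704
```

```bash
python3 -m handwheel '[{"wx":-0.689,"wy":-0.03,"wz":-1.159,"x":0,"y":0,"z":0,"fingers":40},{"wx":-0.689,"wy":-0.03,"wz":-1.159,"x":0,"y":0,"z":0,"fingers":40},{"wx":-0.689,"wy":-0.03,"wz":-1.159,"x":0,"y":0,"z":0,"fingers":40},{"wx":-0.689,"wy":-0.03,"wz":-1.159,"x":0,"y":0,"z":0,"fingers":40},{"wx":-0.689,"wy":-0.03,"wz":-1.159,"x":0,"y":0,"z":0,"fingers":40},{"wx":-0.689,"wy":-0.03,"wz":-1.159,"x":0,"y":0,"z":0,"fingers":40},{"wx":-0.689,"wy":-0.03,"wz":-1.159,"x":0,"y":0,"z":0,"fingers":40},{"wx":-1.149,"wy":0.282,"wz":-1.176,"x":-22,"y":37,"z":96,"fingers":40},{"wx":-1.149,"wy":0.282,"wz":-1.176,"x":-22,"y":37,"z":96,"fingers":40},{"wx":-1.149,"wy":0.282,"wz":-1.176,"x":-22,"y":37,"z":96,"fingers":40},{"wx":-1.149,"wy":0.282,"wz":-1.176,"x":-22,"y":37,"z":96,"fingers":40},{"wx":-1.149,"wy":0.282,"wz":-1.176,"x":-22,"y":37,"z":96,"fingers":40},{"wx":-1.149,"wy":0.282,"wz":-1.176,"x":-22,"y":37,"z":96,"fingers":40},{"wx":-1.149,"wy":0.282,"wz":-1.176,"x":-22,"y":37,"z":96,"fingers":40},{"wx":-1.149,"wy":0.282,"wz":-1.176,"x":-22,"y":37,"z":96,"fingers":40}]'; python3 -c "
from plan import *
import pickle
o=st()
p,M=pick(3,35,back=.1,up=.1);go(p,M)
cv2.imwrite('pics/w2.png',read_camera('wrist')[:,:,::-1]);pickle.dump(o,open('w2.pkl','wb'))"
```

```text
time_s: 5.42
position: [0.4107, 0.1924, 0.256]
eef_rot: [2.136, 0.418, 0.222]
ft_force: [-0.9, 0.9, -1.7]
gripper_width: 0.0399
t 5.42 p [0.411 0.192 0.256] x [0.926 0.377 0.   ] z [ 0.312 -0.766 -0.562] q [-0.924  0.804 -0.139  1.769  0.814  1.421 -1.168] F [-0.9  0.9 -1.7] w 0.0399
xyz [-0.6  0.3  0.6] w [ 0.013 -0.006  0.004] rows>= 0.0221789954395785 0.12135709644749437
```

View pics/w2.png

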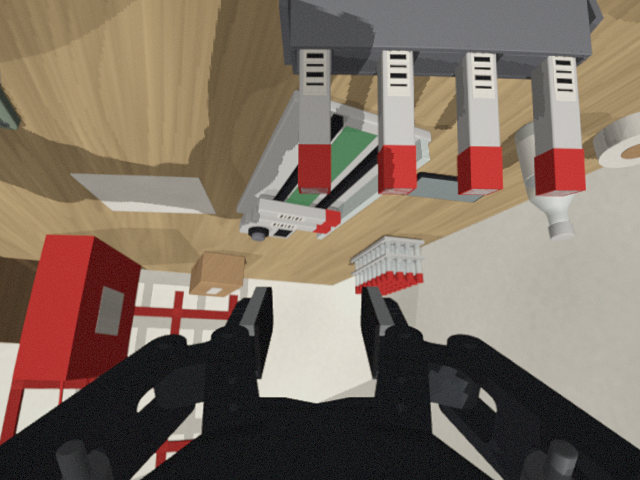

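```bash
python3 - <<'E'
from plan import *
import pickle
o=pickle.load(open('w2.pkl','rb'))
im=cv2.imread('pics/w2.png')
for P in caps:
    for k,s in enumerate((0,.03,.06,.095)):
        f=P-ax*s
        p=proj('wrist',f-hx*.011,o)[0];print(np.round(p,1),end=' ')
        cv2.circle(im,(int(p[0]),int(p[1])),2,(0,255,0),-1)
    print()
cv2.imwrite('pics/w2b.png',cv2.resize(im[0:260,270:620],None,fx=2.2,fy=2.2))
E
```

```text
[570.3 187.3] [568.  145.8] [565.4 105.2] [561.9  59.4] 
[487.4 186.4] [485.9 144.2] [484.1 103.1] [481.8  56.5] 
[401.2 185.3] [400.5 142.6] [399.7 101. ] [398.6  54. ] 
[316.1 184.6] [316.2 141.7] [316.4  99.9] [316.5  52.7]
```

View pics/w2b.png

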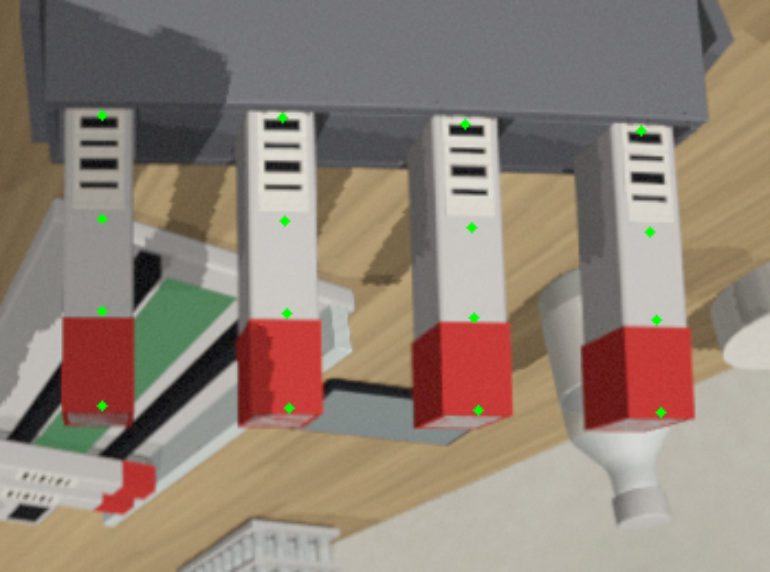

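```bash
sed -i 's/^caps=.*/&\ncaps=caps-0.002*np.array([.096,-.24,.966])/' plan.py; python3 -c "
from plan import *
p,M=pick(3,35,back=.06);print(p);go(p,M)
p,M=pick(3,35);print(p);go(p,M)"
```

```text
[0.413 0.186 0.134]
xyz [ -0.9 -96.8  74.5] w [ 0.007 -0.004 -0.001] rows>= 2.928688860765886 0.06116735454277255
[0.431 0.14  0.1  ]
xyz [ -1.2 -97.2 134.5] w [ 0.007 -0.004 -0.001] rows>= 3.9791280810573877 0.06116735454277255
```

```bash
python3 -m handwheel '[{"wx":0.007,"wy":-0.004,"wz":0,"x":-1,"y":-97,"z":74,"fingers":40},{"wx":0.007,"wy":-0.004,"wz":0,"x":-1,"y":-97,"z":74,"fingers":40},{"wx":0.007,"wy":-0.004,"wz":0,"x":-1,"y":-97,"z":74,"fingers":40},{"wx":0.007,"wy":-0.004,"wz":0,"x":-1,"y":-97,"z":74,"fingers":40},{"wx":0.007,"wy":-0.004,"wz":0,"x":-1,"y":-97,"z":94,"fingers":40},{"wx":0.007,"wy":-0.004,"wz":0,"x":-1,"y":-97,"z":114,"fingers":40},{"wx":0.007,"wy":-0.004,"wz":0,"x":-1,"y":-97,"z":134,"fingers":40},{"wx":0.007,"wy":-0.004,"wz":0,"x":-1,"y":-97,"z":134,"fingers":40},{"wx":0.007,"wy":-0.004,"wz":0,"x":-1,"y":-97,"z":134,"fingers":40}]'; python3 -c "
from plan import *
import pickle
o=st()
p,M=pick(3,35);go(p,M)
cv2.imwrite('pics/w3.png',read_camera('wrist')[:,:,::-1])"
```

```text
time_s: 6.22
position: [0.4324, 0.1398, 0.103]
eef_rot: [2.151, 0.408, 0.219]
ft_force: [0.7, 0.3, -0.1]
gripper_width: 0.0403
t 6.22 p [0.432 0.14  0.103] x [0.93  0.368 0.005] z [ 0.305 -0.761 -0.573] q [-0.854  1.062 -0.084  1.909  0.998  1.112 -1.45 ] F [ 0.7  0.3 -0.1] w 0.0403
xyz [-1.3 -2.7  1.2] w [ 0.    -0.001 -0.006] rows>= 0.07767105332015424 0.0458924470476329
```

View pics/w3.png

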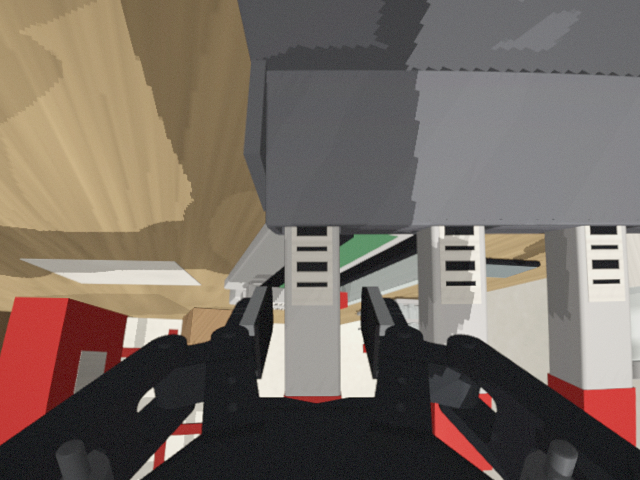

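```bash
python3 -m handwheel '[{"wx":0,"wy":0,"wz":0,"x":-1,"y":-2,"z":2,"fingers":12},{"wx":0,"wy":0,"wz":0,"x":-1,"y":-2,"z":2,"fingers":12},{"wx":0,"wy":0,"wz":0,"x":-1,"y":-2,"z":2,"fingers":12},{"wx":0,"wy":0,"wz":0,"x":-1,"y":-2,"z":2,"fingers":12},{"wx":0,"wy":0,"wz":0,"x":-1,"y":-2,"z":2,"fingers":12}]'; python3 -c "
from plan import *
o=st()
for s in(.04,.12):
  p,M=pick(3,35,up=s);go(p,M)"
```

```text
time_s: 6.68
position: [0.4318, 0.1406, 0.1011]
eef_rot: [2.152, 0.409, 0.223]
ft_force: [-0.6, 5.4, 12.0]
gripper_width: 0.0212
t 6.68 p [0.432 0.141 0.101] x [0.929 0.37  0.007] z [ 0.307 -0.759 -0.574] q [-0.856  1.065 -0.085  1.911  1.001  1.109 -1.458] F [-0.6  5.4 12. ] w 0.0212
xyz [ -0.7  36.9 -12.8] w [-0.    -0.003 -0.007] rows>= 0.9373739031484574 0.058984190449677815
xyz [ -0.1 112.1 -40.2] w [-0.    -0.003 -0.007] rows>= 2.8556132087067 0.058984190449677815
```

```bash
python3 -m handwheel '[{"wx":0,"wy":0,"wz":0,"x":0,"y":18,"z":-6,"fingers":12},{"wx":0,"wy":0,"wz":0,"x":0,"y":37,"z":-13,"fingers":12},{"wx":0,"wy":0,"wz":0,"x":0,"y":56,"z":-20,"fingers":12},{"wx":0,"wy":0,"wz":0,"x":0,"y":84,"z":-30,"fingers":12},{"wx":0,"wy":0,"wz":0,"x":0,"y":112,"z":-40,"fingers":12},{"wx":0,"wy":0,"wz":0,"x":0,"y":150,"z":-54,"fingers":12},{"wx":0,"wy":0,"wz":0,"x":0,"y":150,"z":-54,"fingers":12},{"wx":0,"wy":0,"wz":0,"x":0,"y":150,"z":-54,"fingers":12}]'; python3 -c "
from plan import *
o=st()
p,M=place(-.015,35,up=.2);print(p);go(p,M)
p,M=place(-.015,35,up=.05);print(p);go(p,M)
cv2.imwrite('pics/w4.png',read_camera('wrist')[:,:,::-1])"
```

```text
time_s: 7.35
position: [0.4465, 0.1014, 0.2568]
eef_rot: [2.154, 0.406, 0.226]
ft_force: [-0.6, 1.5, -1.4]
gripper_width: 0.0214
t 7.35 p [0.447 0.101 0.257] x [0.929 0.369 0.011] z [ 0.308 -0.758 -0.575] q [-0.779  0.75  -0.089  1.927  0.94   1.255 -1.174] F [-0.6  1.5 -1.4] w 0.0214
[ 0.543 -0.133  0.228]
xyz [  3.1 122.1 224.3] w [ 1.15   0.368 -1.205] rows>= 6.1248278504405835 13.649273031497588
[ 0.543 -0.133  0.078]
xyz [  1.4  -0.6 310.5] w [ 1.15   0.368 -1.205] rows>= 7.446476967052631 13.649273031497588
```

View pics/w4.png

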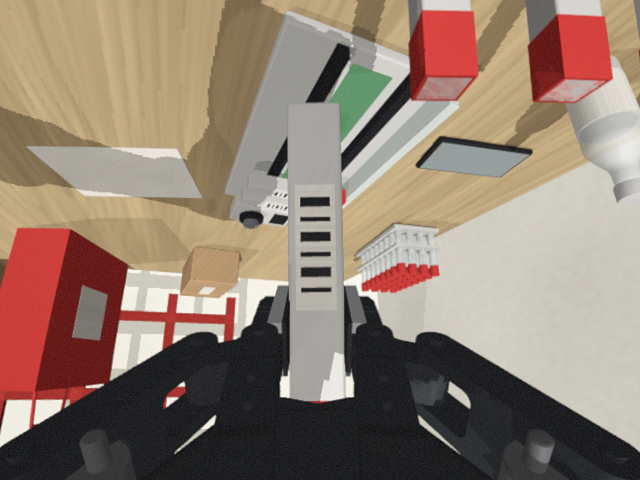

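```bash
python3 -m handwheel '[{"wx":0,"wy":0,"wz":0,"x":-10,"y":80,"z":80,"fingers":12},{"wx":0,"wy":0,"wz":0,"x":-10,"y":80,"z":80,"fingers":12},{"wx":1.15,"wy":0.368,"wz":-1.205,"x":3,"y":122,"z":224,"fingers":12},{"wx":1.15,"wy":0.368,"wz":-1.205,"x":3,"y":122,"z":224,"fingers":12},{"wx":1.15,"wy":0.368,"wz":-1.205,"x":3,"y":122,"z":224,"fingers":12},{"wx":1.15,"wy":0.368,"wz":-1.205,"x":3,"y":122,"z":224,"fingers":12},{"wx":1.15,"wy":0.368,"wz":-1.205,"x":3,"y":122,"z":224,"fingers":12},{"wx":1.15,"wy":0.368,"wz":-1.205,"x":3,"y":122,"z":224,"fingers":12},{"wx":1.15,"wy":0.368,"wz":-1.205,"x":3,"y":122,"z":224,"fingers":12},{"wx":1.15,"wy":0.368,"wz":-1.205,"x":3,"y":122,"z":224,"fingers":12},{"wx":1.15,"wy":0.368,"wz":-1.205,"x":3,"y":122,"z":224,"fingers":12},{"wx":1.15,"wy":0.368,"wz":-1.205,"x":3,"y":122,"z":224,"fingers":12},{"wx":1.15,"wy":0.368,"wz":-1.205,"x":3,"y":122,"z":224,"fingers":12},{"wx":1.15,"wy":0.368,"wz":-1.205,"x":3,"y":122,"z":224,"fingers":12},{"wx":1.15,"wy":0.368,"wz":-1.205,"x":3,"y":122,"z":224,"fingers":12},{"wx":1.15,"wy":0.368,"wz":-1.205,"x":3,"y":122,"z":224,"fingers":12},{"wx":1.15,"wy":0.368,"wz":-1.205,"x":3,"y":122,"z":224,"fingers":12},{"wx":1.15,"wy":0.368,"wz":-1.205,"x":3,"y":122,"z":224,"fingers":12}]'; python3 -c "
from plan import *
o=st()
p,M=place(-.015,35,up=.2);go(p,M)
p,M=place(-.015,35,up=.05,dx=-.01);go(p,M)
cv2.imwrite('pics/w5.png',read_camera('wrist')[:,:,::-1])
cv2.imwrite('pics/sc5.png',read_camera('scene')[:,:,::-1])"
```

```text
time_s: 8.9
position: [0.5428, -0.1326, 0.2262]
eef_rot: [-2.086, -2.01, 0.348]
ft_force: [-0.3, -0.0, 0.1]
gripper_width: 0.021
t 8.9 p [ 0.543 -0.133  0.226] x [ 0.034  0.999 -0.016] z [-0.322 -0.004 -0.947] q [ 0.418  0.925 -0.681  1.166  0.489  1.55   1.305] F [-0.3 -0.   0.1] w 0.021
xyz [-0.5  0.  -1.7] w [ 0.022  0.008 -0.025] rows>= 0.04239697740578887 0.2747315186217553
xyz [  1.6  38.7 143.6] w [ 0.022  0.008 -0.025] rows>= 3.565847346285541 0.2747315186217553
```

View pics/w5.png

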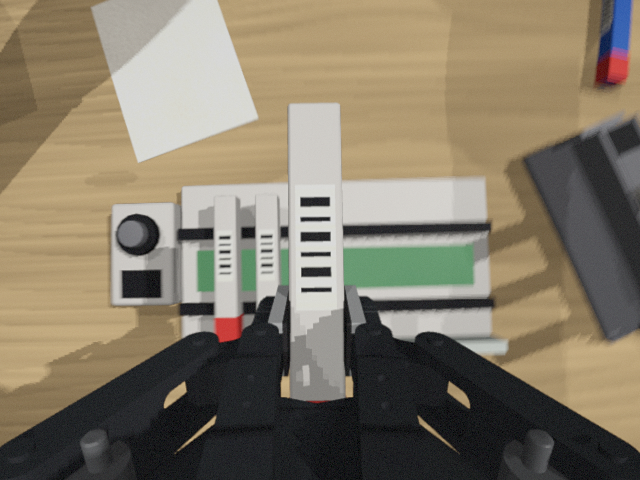

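View pics/sc5.png

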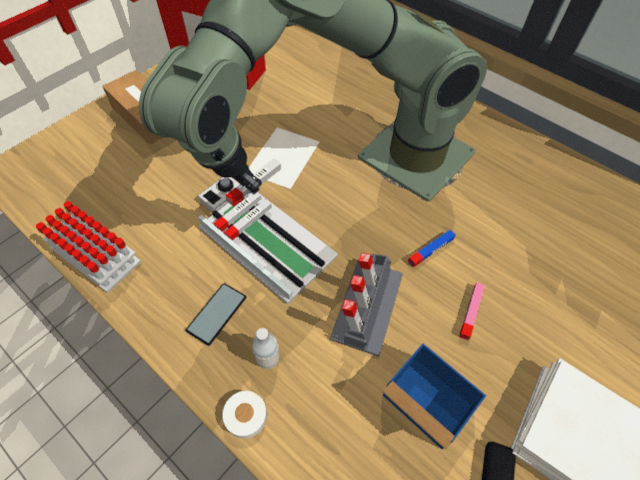

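```bash
cat > held.py <<'E'
from plan import *
H=camera_model('wrist')['hand_eye'];m=camera_model('wrist')
def pj(t):
    c=H[:3,:3].T@(np.array(t)-H[:3,3]);v=c[:2]/c[2];v=v*(1+m['k1']*(v@v));return v*m['fx']+[m['cx'],m['cy']]
def tab(sf=.09,d=.014):
  for g in(100,104,108,110,112,116,120):
    a=np.radians(g);c=np.array([0,np.sin(a),np.cos(a)]);n=np.array([0,np.cos(a),-np.sin(a)])
    print(g,[np.round(pj(np.array([0,0,-d])-c*s+.011*n),1)[1] for s in(sf,sf-.06,sf-.03)])
if __name__=='__main__': tab()
E
python3 - <<'E'
import cv2
from held import *
tab();tab(.095)
im=cv2.imread('pics/w5.png');cv2.imwrite('pics/w5b.png',cv2.resize(im[90:320,250:390],None,fx=2.5,fy=2.5,interpolation=cv2.INTER_CUBIC))
E
```

```text
100 [np.float64(89.6), np.float64(253.5), np.float64(173.0)]
104 [np.float64(93.8), np.float64(251.0), np.float64(172.5)]
108 [np.float64(98.8), np.float64(248.9), np.float64(172.8)]
110 [np.float64(101.5), np.float64(248.0), np.float64(173.2)]
112 [np.float64(104.4), np.float64(247.3), np.float64(173.8)]
116 [np.float64(110.6), np.float64(246.1), np.float64(175.4)]
120 [np.float64(117.2), np.float64(245.2), np.float64(177.7)]
100 [np.float64(75.6), np.float64(240.4), np.float64(159.3)]
104 [np.float64(80.8), np.float64(238.0), np.float64(159.3)]
108 [np.float64(86.8), np.float64(236.1), np.float64(160.3)]
110 [np.float64(90.0), np.float64(235.4), np.float64(161.0)]
112 [np.float64(93.3), np.float64(234.8), np.float64(161.9)]
116 [np.float64(100.3), np.float64(233.9), np.float64(164.2)]
120 [np.float64(107.7), np.float64(233.5), np.float64(167.1)]
```

View pics/w5b.png

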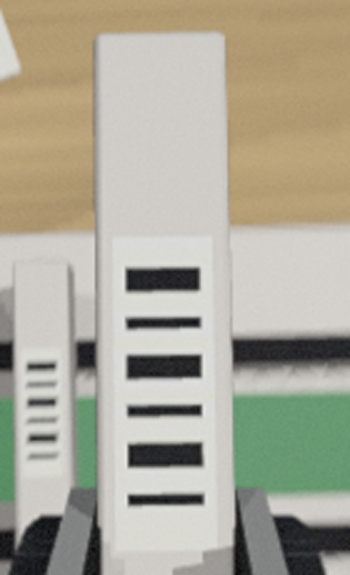

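```bash
python3 -m handwheel '[{"wx":0.022,"wy":0.008,"wz":-0.025,"x":1,"y":38,"z":143,"fingers":12},{"wx":0.022,"wy":0.008,"wz":-0.025,"x":1,"y":38,"z":143,"fingers":12},{"wx":0.022,"wy":0.008,"wz":-0.025,"x":1,"y":38,"z":143,"fingers":12},{"wx":0.022,"wy":0.008,"wz":-0.025,"x":1,"y":38,"z":143,"fingers":12},{"wx":0.022,"wy":0.008,"wz":-0.025,"x":1,"y":38,"z":143,"fingers":12},{"wx":0.022,"wy":0.008,"wz":-0.025,"x":1,"y":38,"z":143,"fingers":12}]'; python3 -c "
from plan import *
o=st()
p,M=place(-.015,35,up=.05,dx=-.01);go(p,M)
for up in (.02,.005,0):
  p,M=place(-.015,35,up=up,dx=-.01);go(p,M)"
```

```text
time_s: 9.5
position: [0.5326, -0.1332, 0.0766]
eef_rot: [-2.045, -2.013, 0.359]
ft_force: [-0.1, -0.2, 0.6]
gripper_width: 0.0209
t 9.5 p [ 0.533 -0.133  0.077] x [ 0.016  1.    -0.001] z [-0.344  0.005 -0.939] q [ 0.424  1.106 -0.642  1.316  0.583  1.283  1.248] F [-0.1 -0.2  0.6] w 0.0209
xyz [ 0.3  0.2 -1.4] w [-0.003 -0.    -0.003] rows>= 0.035521980305237 0.02942308335035881
xyz [ 0.3 10.5 26.7] w [-0.003 -0.    -0.003] rows>= 0.6889537642566227 0.02942308335035881
xyz [ 0.3 15.7 40.8] w [-0.003 -0.    -0.003] rows>= 1.0485865219824186 0.02942308335035881
xyz [ 0.3 17.4 45.5] w [-0.003 -0.    -0.003] rows>= 1.168474980258717 0.02942308335035881
```

```bash
python3 -m handwheel '[{"wx":0,"wy":0,"wz":0,"x":0,"y":10,"z":27,"fingers":12},{"wx":0,"wy":0,"wz":0,"x":0,"y":15,"z":40,"fingers":12},{"wx":0,"wy":0,"wz":0,"x":0,"y":16,"z":43,"fingers":12},{"wx":0,"wy":0,"wz":0,"x":0,"y":16,"z":43,"fingers":12},{"wx":0,"wy":0,"wz":0,"x":0,"y":16,"z":43,"fingers":12}]'; python3 -c "
from plan import *
o=st()
p,M=place(-.015,35,up=0,dx=-.01);go(p,M)
p,M=place(-.015,35,up=0,dx=.002);go(p,M)
cv2.imwrite('pics/w6.png',read_camera('wrist')[:,:,::-1])"
```

```text
time_s: 9.92
position: [0.5334, -0.1332, 0.032]
eef_rot: [-2.046, -2.014, 0.357]
ft_force: [0.2, -0.1, -0.9]
gripper_width: 0.0209
t 9.92 p [ 0.533 -0.133  0.032] x [ 0.016  1.    -0.001] z [-0.343  0.004 -0.939] q [ 0.418  1.169 -0.623  1.324  0.617  1.217  1.23 ] F [ 0.2 -0.1 -0.9] w 0.0209
xyz [0.2 1.3 3.9] w [-0.001 -0.    -0.003] rows>= 0.09991076354658208 0.02562195407199
xyz [ 0.2 12.6 -0.2] w [-0.001 -0.    -0.003] rows>= 0.3021637058544831 0.02562195407199
```

View pics/w6.png

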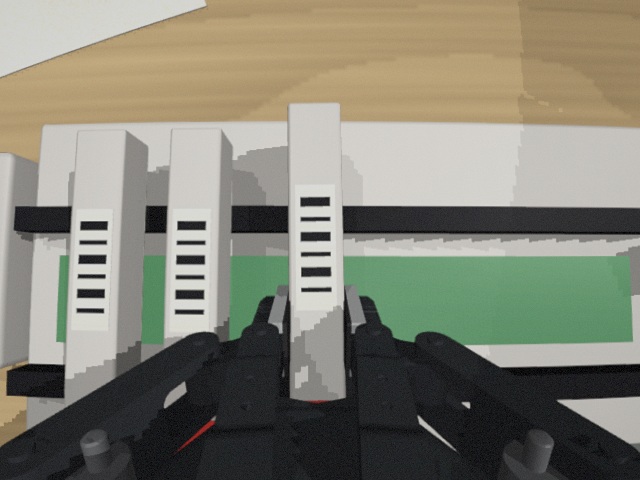

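```bash
python3 -m handwheel '[{"wx":0,"wy":0,"wz":0,"x":0,"y":1,"z":3,"fingers":12},{"wx":0,"wy":0,"wz":0,"x":0,"y":2,"z":5,"fingers":12},{"wx":0,"wy":0,"wz":0,"x":0,"y":2,"z":5,"fingers":12}]'; python3 -c "
from plan import *
o=st()"
```

```text
time_s: 10.22
position: [0.5341, -0.1333, 0.0291]
eef_rot: [-2.048, -2.015, 0.357]
ft_force: [-4.4, -1.1, 35.5]
gripper_width: 0.0207
t 10.22 p [ 0.534 -0.133  0.029] x [ 0.016  1.    -0.002] z [-0.342  0.004 -0.94 ] q [ 0.417  1.174 -0.622  1.323  0.62   1.213  1.228] F [-4.4 -1.1 35.5] w 0.0207
```

```bash
python3 -m handwheel '[{"wx":0,"wy":0,"wz":0,"x":0,"y":-0.5,"z":-1.5,"fingers":12},{"wx":0,"wy":0,"wz":0,"x":0,"y":3,"z":-2.8,"fingers":12},{"wx":0,"wy":0,"wz":0,"x":0,"y":7,"z":-4.2,"fingers":12},{"wx":0,"wy":0,"wz":0,"x":0,"y":7,"z":-4.2,"fingers":12}]'; python3 -c "
from plan import *
o=st()"
```

```text
time_s: 10.55
position: [0.5428, -0.1333, 0.0305]
eef_rot: [-2.048, -2.015, 0.357]
ft_force: [-1.3, 1.0, -0.8]
gripper_width: 0.0208
t 10.55 p [ 0.543 -0.133  0.03 ] x [ 0.016  1.    -0.002] z [-0.342  0.004 -0.94 ] q [ 0.409  1.182 -0.623  1.285  0.615  1.237  1.242] F [-1.3  1.  -0.8] w 0.0208
```

```bash
python3 -m handwheel '[{"wx":0,"wy":0,"wz":0,"x":0,"y":1,"z":-0.4,"fingers":12},{"wx":0,"wy":0,"wz":0,"x":0,"y":2,"z":-0.7,"fingers":12},{"wx":0,"wy":0,"wz":0,"x":0,"y":3,"z":-1.1,"fingers":12}]'; python3 -c "
from plan import *
o=st()"
```

```text
time_s: 10.8
position: [0.5433, -0.1333, 0.0302]
eef_rot: [-2.043, -2.011, 0.364]
ft_force: [-27.0, 1.7, 7.6]
gripper_width: 0.021
t 10.8 p [ 0.543 -0.133  0.03 ] x [ 0.015  1.    -0.002] z [-0.348  0.004 -0.937] q [ 0.406  1.186 -0.622  1.273  0.612  1.25   1.247] F [-27.    1.7   7.6] w 0.021
```

```bash
python3 -m handwheel '[{"wx":0,"wy":0,"wz":0,"x":0,"y":-1.5,"z":0.6,"fingers":12},{"wx":0,"wy":0,"wz":0,"x":0,"y":-1.2,"z":0.9,"fingers":12},{"wx":0,"wy":0,"wz":0,"x":0,"y":-1.2,"z":0.9,"fingers":35},{"wx":0,"wy":0,"wz":0,"x":0,"y":-1.2,"z":0.9,"fingers":35},{"wx":0,"wy":0,"wz":0,"x":0,"y":-1.2,"z":0.9,"fingers":35},{"wx":0,"wy":0,"wz":0,"x":0,"y":-1.2,"z":0.9,"fingers":35}]'; python3 -c "
from plan import *
o=st()
cv2.imwrite('pics/w7.png',read_camera('wrist')[:,:,::-1])"
```

```text
time_s: 11.3
position: [0.5421, -0.1333, 0.0298]
eef_rot: [-2.043, -2.011, 0.363]
ft_force: [0.3, 0.1, 0.3]
gripper_width: 0.0352
t 11.3 p [ 0.542 -0.133  0.03 ] x [ 0.015  1.    -0.002] z [-0.348  0.004 -0.937] q [ 0.407  1.185 -0.622  1.279  0.613  1.245  1.245] F [0.3 0.1 0.3] w 0.0352
```

View pics/w7.png

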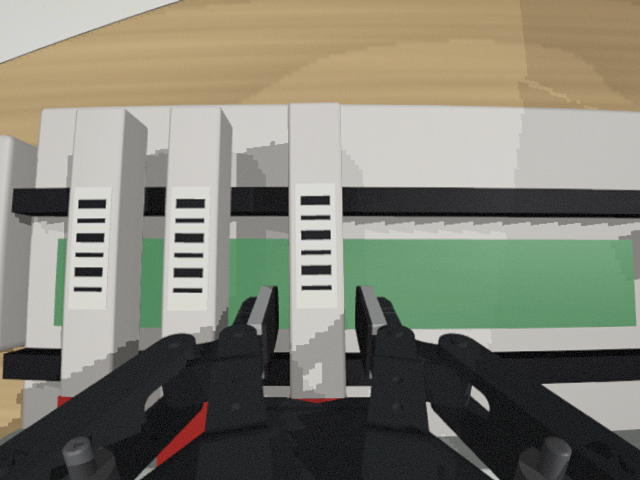

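```bash
python3 -c "
from plan import *
p,M=pick(2,35,back=.1,up=.1);print(p);go(p,M)
p,M=pick(2,35,back=.06);print(p);go(p,M)"
```

```text
[0.465 0.214 0.254]
xyz [ 345.1 -155.9 -181.9] w [-1.151 -0.372  1.199] rows>= 10.075655663093773 13.628012027817437
[0.467 0.207 0.134]
xyz [ 339.  -111.8  -70.8] w [-1.151 -0.372  1.199] rows>= 8.727180116752917 13.628012027817437
```

```bash
python3 -c "
from plan import *
p,M=pick(2,35,back=.1,up=.1);go([.47,.1,.31],M);go([.46,.22,.28],M)"
```

```text
xyz [ 231.6 -168.6 -236.7] w [-1.151 -0.372  1.199] rows>= 8.91141442215094 13.628012027817437
xyz [ 351.5 -169.3 -204.7] w [-1.151 -0.372  1.199] rows>= 10.565505071627774 13.628012027817437
```

```bash
python3 -m handwheel '[{"wx":0,"wy":0,"wz":0,"x":0,"y":0,"z":-40,"fingers":35},{"wx":0,"wy":0,"wz":0,"x":0,"y":0,"z":-80,"fingers":40},{"wx":0,"wy":0,"wz":0,"x":0,"y":-40,"z":-120,"fingers":40},{"wx":-1.151,"wy":-0.372,"wz":1.199,"x":232,"y":-169,"z":-237,"fingers":40},{"wx":-1.151,"wy":-0.372,"wz":1.199,"x":232,"y":-169,"z":-237,"fingers":40},{"wx":-1.151,"wy":-0.372,"wz":1.199,"x":232,"y":-169,"z":-237,"fingers":40},{"wx":-1.151,"wy":-0.372,"wz":1.199,"x":232,"y":-169,"z":-237,"fingers":40},{"wx":-1.151,"wy":-0.372,"wz":1.199,"x":232,"y":-169,"z":-237,"fingers":40},{"wx":-1.151,"wy":-0.372,"wz":1.199,"x":232,"y":-169,"z":-237,"fingers":40},{"wx":-1.151,"wy":-0.372,"wz":1.199,"x":232,"y":-169,"z":-237,"fingers":40},{"wx":-1.151,"wy":-0.372,"wz":1.199,"x":351,"y":-169,"z":-205,"fingers":40},{"wx":-1.151,"wy":-0.372,"wz":1.199,"x":351,"y":-169,"z":-205,"fingers":40},{"wx":-1.151,"wy":-0.372,"wz":1.199,"x":351,"y":-169,"z":-205,"fingers":40},{"wx":-1.151,"wy":-0.372,"wz":1.199,"x":351,"y":-169,"z":-205,"fingers":40},{"wx":-1.151,"wy":-0.372,"wz":1.199,"x":351,"y":-169,"z":-205,"fingers":40},{"wx":-1.151,"wy":-0.372,"wz":1.199,"x":351,"y":-169,"z":-205,"fingers":40},{"wx":-1.151,"wy":-0.372,"wz":1.199,"x":351,"y":-169,"z":-205,"fingers":40},{"wx":-1.151,"wy":-0.372,"wz":1.199,"x":351,"y":-169,"z":-205,"fingers":40},{"wx":-1.151,"wy":-0.372,"wz":1.199,"x":351,"y":-169,"z":-205,"fingers":40}]'; python3 -c "
from plan import *
import pickle
o=st()
cv2.imwrite('pics/w8.png',read_camera('wrist')[:,:,::-1]);pickle.dump(o,open('w8.pkl','wb'))
cv2.imwrite('pics/top8.png',read_camera('top')[:,:,::-1])
p,M=pick(2,35,back=.06);go(p,M)
p,M=pick(2,35);go(p,M)
for P in caps[:3]: print([np.round(proj('wrist',P-ax*s-hx*.011,o)[0],0) for s in (0,.03,.06,.095)])
"
```

```text
time_s: 12.93
position: [0.4597, 0.2207, 0.2798]
eef_rot: [2.146, 0.41, 0.219]
ft_force: [-0.5, -0.0, -1.0]
gripper_width: 0.04
t 12.93 p [0.46  0.221 0.28 ] x [0.929 0.37  0.003] z [ 0.306 -0.763 -0.569] q [-0.91   0.827 -0.081  1.551  0.804  1.505 -0.986] F [-0.5 -0.  -1. ] w 0.04
xyz [   1.9 -109.8   95.1] w [ 0.002 -0.     0.002] rows>= 3.4833478003442995 0.022221731711826592
xyz [   1.9 -109.9  155.1] w [ 0.002 -0.     0.002] rows>= 4.559068175104147 0.022221731711826592
[array([483., 160.]), array([481., 121.]), array([479.,  83.]), array([476.,  40.])]
[array([402., 160.]), array([401., 120.]), array([400.,  82.]), array([398.,  39.])]
[array([319., 160.]), array([319., 120.]), array([319.,  81.]), array([319.,  38.])]
```

View pics/w8.png

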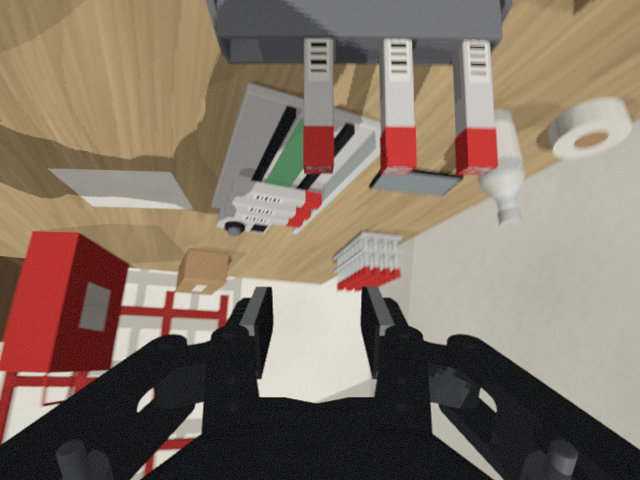

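View pics/top8.png

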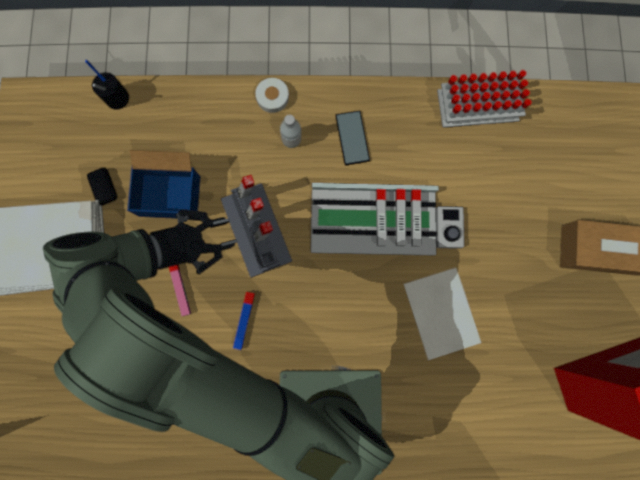

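```bash
python3 -m handwheel '[{"wx":0,"wy":0,"wz":0,"x":2,"y":-110,"z":95,"fingers":40},{"wx":0,"wy":0,"wz":0,"x":2,"y":-110,"z":95,"fingers":40},{"wx":0,"wy":0,"wz":0,"x":2,"y":-110,"z":95,"fingers":40},{"wx":0,"wy":0,"wz":0,"x":2,"y":-110,"z":95,"fingers":40},{"wx":0,"wy":0,"wz":0,"x":2,"y":-110,"z":115,"fingers":40},{"wx":0,"wy":0,"wz":0,"x":2,"y":-110,"z":135,"fingers":40},{"wx":0,"wy":0,"wz":0,"x":2,"y":-110,"z":154,"fingers":40},{"wx":0,"wy":0,"wz":0,"x":2,"y":-110,"z":154,"fingers":40},{"wx":0,"wy":0,"wz":0,"x":2,"y":-110,"z":154,"fingers":40}]'; python3 -c "
from plan import *
o=st()
p,M=pick(2,35);go(p,M)
cv2.imwrite('pics/w9.png',read_camera('wrist')[:,:,::-1])"
```

```text
time_s: 13.78
position: [0.4853, 0.1618, 0.1008]
eef_rot: [2.15, 0.416, 0.213]
ft_force: [0.2, 1.2, 0.5]
gripper_width: 0.0399
t 13.78 p [0.485 0.162 0.101] x [ 0.928  0.371 -0.003] z [ 0.303 -0.761 -0.573] q [-0.829  1.092 -0.039  1.718  0.958  1.162 -1.262] F [0.2 1.2 0.5] w 0.0399
xyz [-0.1 -0.4  0.7] w [-0.     0.001  0.002] rows>= 0.02020910177492393 0.02135895711913979
```

View pics/w9.png

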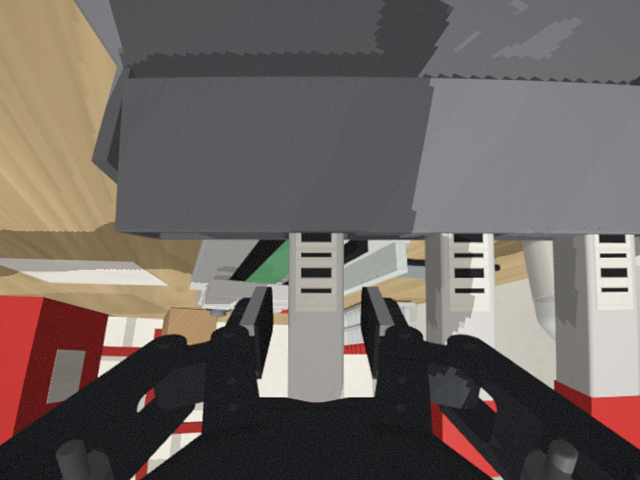

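Well centred (case at 316). Close and lift.

```bash
python3 -m handwheel '[{"wx":0,"wy":0,"wz":0,"x":0,"y":0,"z":0,"fingers":12},{"wx":0,"wy":0,"wz":0,"x":0,"y":0,"z":0,"fingers":12},{"wx":0,"wy":0,"wz":0,"x":0,"y":0,"z":0,"fingers":12},{"wx":0,"wy":0,"wz":0,"x":0,"y":0,"z":0,"fingers":12},{"wx":0,"wy":0,"wz":0,"x":0,"y":0,"z":0,"fingers":12},{"wx":0,"wy":0,"wz":0,"x":0,"y":18,"z":-6,"fingers":12},{"wx":0,"wy":0,"wz":0,"x":0,"y":37,"z":-13,"fingers":12},{"wx":0,"wy":0,"wz":0,"x":0,"y":56,"z":-20,"fingers":12},{"wx":0,"wy":0,"wz":0,"x":0,"y":84,"z":-30,"fingers":12},{"wx":0,"wy":0,"wz":0,"x":0,"y":112,"z":-40,"fingers":12},{"wx":0,"wy":0,"wz":0,"x":0,"y":150,"z":-54,"fingers":12},{"wx":0,"wy":0,"wz":0,"x":0,"y":150,"z":-54,"fingers":12},{"wx":0,"wy":0,"wz":0,"x":0,"y":150,"z":-54,"fingers":12}]'; python3 -c "
from plan import *
o=st()
p,M=place(.033,35,up=.15,dx=-.01);go([.5,.02,.30],M);print(p);go(p,M)
cv2.imwrite('pics/w10.png',read_camera('wrist')[:,:,::-1])"
```

```text
time_s: 14.92
position: [0.5012, 0.1241, 0.2566]
eef_rot: [2.152, 0.415, 0.217]
ft_force: [0.8, -0.0, -1.1]
gripper_width: 0.0207
t 14.92 p [0.501 0.124 0.257] x [0.928 0.372 0.001] z [ 0.305 -0.759 -0.575] q [-0.76   0.808 -0.04   1.729  0.924  1.296 -1.009] F [ 0.8 -0.  -1.1] w 0.0207
xyz [-39.8  90.9  53.7] w [ 1.145  0.375 -1.198] rows>= 2.7058419548663157 13.597842753135334
[ 0.534 -0.085  0.178]
xyz [-47.6  54.3 214. ] w [ 1.145  0.375 -1.198] rows>= 5.415339405629632 13.597842753135334
```

View pics/w10.png

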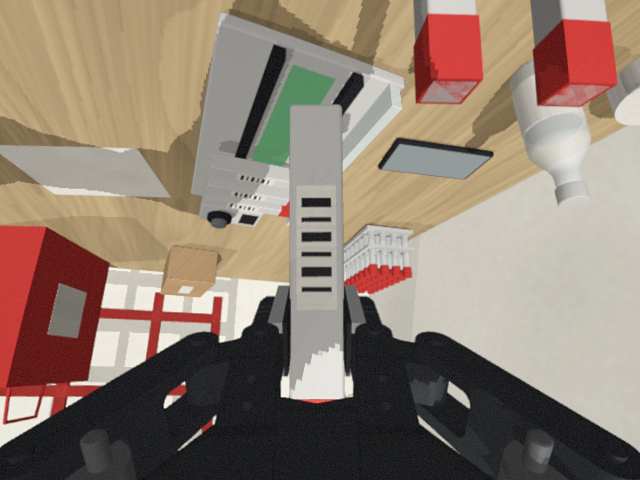

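```bash
python3 -m handwheel '[{"wx":0,"wy":0,"wz":0,"x":-40,"y":91,"z":54,"fingers":12},{"wx":0,"wy":0,"wz":0,"x":-40,"y":91,"z":54,"fingers":12},{"wx":1.145,"wy":0.375,"wz":-1.198,"x":-48,"y":113,"z":173,"fingers":12},{"wx":1.145,"wy":0.375,"wz":-1.198,"x":-48,"y":113,"z":173,"fingers":12},{"wx":1.145,"wy":0.375,"wz":-1.198,"x":-48,"y":113,"z":173,"fingers":12},{"wx":1.145,"wy":0.375,"wz":-1.198,"x":-48,"y":113,"z":173,"fingers":12},{"wx":1.145,"wy":0.375,"wz":-1.198,"x":-48,"y":113,"z":173,"fingers":12},{"wx":1.145,"wy":0.375,"wz":-1.198,"x":-48,"y":113,"z":173,"fingers":12},{"wx":1.145,"wy":0.375,"wz":-1.198,"x":-48,"y":113,"z":173,"fingers":12},{"wx":1.145,"wy":0.375,"wz":-1.198,"x":-48,"y":113,"z":173,"fingers":12},{"wx":1.145,"wy":0.375,"wz":-1.198,"x":-48,"y":113,"z":173,"fingers":12},{"wx":1.145,"wy":0.375,"wz":-1.198,"x":-48,"y":113,"z":173,"fingers":12},{"wx":1.145,"wy":0.375,"wz":-1.198,"x":-48,"y":113,"z":173,"fingers":12},{"wx":1.145,"wy":0.375,"wz":-1.198,"x":-48,"y":113,"z":173,"fingers":12},{"wx":1.145,"wy":0.375,"wz":-1.198,"x":-48,"y":54,"z":214,"fingers":12},{"wx":1.145,"wy":0.375,"wz":-1.198,"x":-48,"y":54,"z":214,"fingers":12},{"wx":1.145,"wy":0.375,"wz":-1.198,"x":-48,"y":54,"z":214,"fingers":12},{"wx":1.145,"wy":0.375,"wz":-1.198,"x":-48,"y":54,"z":214,"fingers":12},{"wx":1.145,"wy":0.375,"wz":-1.198,"x":-48,"y":54,"z":214,"fingers":12}]'; python3 -c "
from plan import *
o=st()
p,M=place(.033,35,up=.05,dx=-.01);go(p,M)
p,M=place(.033,35,up=.004,dx=-.01);go(p,M)
cv2.imwrite('pics/w11.png',read_camera('wrist')[:,:,::-1])"
```

```text
time_s: 16.55
position: [0.533, -0.0847, 0.174]
eef_rot: [-2.038, -2.014, 0.36]
ft_force: [-0.1, 0.3, -1.6]
gripper_width: 0.0207
t 16.55 p [ 0.533 -0.085  0.174] x [0.012 1.    0.002] z [-0.348  0.006 -0.937] q [ 0.356  0.969 -0.658  1.277  0.472  1.426  1.237] F [-0.1  0.3 -1.6] w 0.0207
xyz [-0.5 34.4 89.8] w [-0.007 -0.001  0.002] rows>= 2.3048773074614264 0.057718241821727266
xyz [ -0.6  50.4 132.9] w [-0.007 -0.001  0.002] rows>= 3.407955325639875 0.057718241821727266
```

View pics/w11.png

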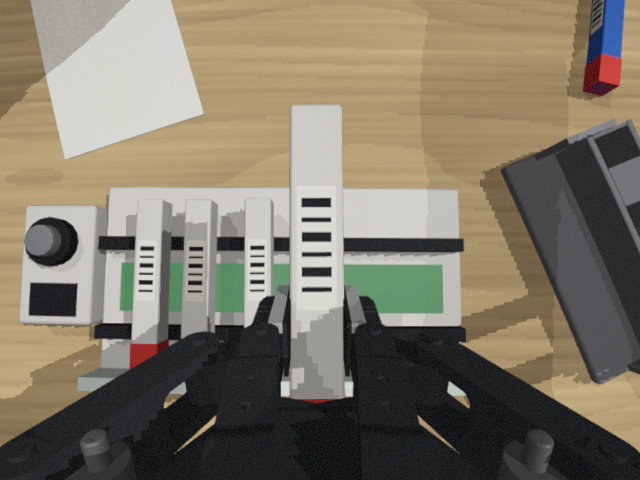

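```bash
python3 -m handwheel '[{"wx":-0.007,"wy":0,"wz":0,"x":-0.5,"y":34,"z":90,"fingers":12},{"wx":-0.007,"wy":0,"wz":0,"x":-0.5,"y":34,"z":90,"fingers":12},{"wx":-0.007,"wy":0,"wz":0,"x":-0.5,"y":34,"z":90,"fingers":12},{"wx":-0.007,"wy":0,"wz":0,"x":-0.5,"y":42,"z":112,"fingers":12},{"wx":-0.007,"wy":0,"wz":0,"x":-0.5,"y":50,"z":133,"fingers":12},{"wx":-0.007,"wy":0,"wz":0,"x":-0.5,"y":51,"z":134.5,"fingers":12},{"wx":-0.007,"wy":0,"wz":0,"x":-0.5,"y":51,"z":134.5,"fingers":12},{"wx":-0.007,"wy":0,"wz":0,"x":-0.5,"y":54,"z":133.4,"fingers":12},{"wx":-0.007,"wy":0,"wz":0,"x":-0.5,"y":57,"z":132.3,"fingers":12},{"wx":-0.007,"wy":0,"wz":0,"x":-0.5,"y":57,"z":132.3,"fingers":12}]'; python3 -c "
from plan import *
o=st()
p,M=place(.033,35,up=.002,dx=0);go(p,M)"
```

```text
time_s: 17.43
position: [0.5418, -0.0848, 0.0317]
eef_rot: [-2.048, -2.02, 0.351]
ft_force: [-0.6, -0.2, 0.1]
gripper_width: 0.021
t 17.43 p [ 0.542 -0.085  0.032] x [ 0.014  1.    -0.001] z [-0.337  0.004 -0.942] q [ 0.336  1.162 -0.602  1.332  0.577  1.188  1.18 ] F [-0.6 -0.2  0.1] w 0.021
xyz [-0.3  2.6  1.1] w [ 0.005  0.    -0.001] rows>= 0.06797198072076287 0.04388888691738153
```

```bash
python3 -m handwheel '[{"wx":0,"wy":0,"wz":0,"x":0,"y":1.4,"z":0.8,"fingers":12},{"wx":0,"wy":0,"wz":0,"x":0,"y":2.5,"z":0.6,"fingers":12},{"wx":0,"wy":0,"wz":0,"x":0,"y":3.4,"z":0.3,"fingers":12},{"wx":0,"wy":0,"wz":0,"x":0,"y":3.4,"z":0.3,"fingers":12}]'; python3 -c "
from plan import *
o=st()"
```

```text
time_s: 17.77
position: [0.5441, -0.0848, 0.0304]
eef_rot: [-2.046, -2.019, 0.354]
ft_force: [-8.1, 0.0, 2.6]
gripper_width: 0.0209
t 17.77 p [ 0.544 -0.085  0.03 ] x [ 0.013  1.    -0.001] z [-0.339  0.004 -0.941] q [ 0.333  1.168 -0.602  1.319  0.576  1.196  1.184] F [-8.1  0.   2.6] w 0.0209
```

```bash
python3 -m handwheel '[{"wx":0,"wy":0,"wz":0,"x":0,"y":0.3,"z":0.7,"fingers":12},{"wx":0,"wy":0,"wz":0,"x":0,"y":0,"z":0.8,"fingers":35},{"wx":0,"wy":0,"wz":0,"x":0,"y":0,"z":0.8,"fingers":35},{"wx":0,"wy":0,"wz":0,"x":0,"y":0,"z":0.8,"fingers":35},{"wx":0,"wy":0,"wz":0,"x":0,"y":0,"z":0.8,"fingers":35}]'; python3 -c "
from plan import *
o=st()
cv2.imwrite('pics/w12.png',read_camera('wrist')[:,:,::-1])
p,M=pick(1,40,back=.1,up=.1);go([.50,.1,.32],M);go([.51,.24,.29],M)"
```

```text
time_s: 18.18
position: [0.5439, -0.0848, 0.0297]
eef_rot: [-2.046, -2.019, 0.353]
ft_force: [-0.3, -0.5, -0.2]
gripper_width: 0.0351
t 18.18 p [ 0.544 -0.085  0.03 ] x [ 0.013  1.    -0.001] z [-0.339  0.004 -0.941] q [ 0.333  1.169 -0.602  1.32   0.577  1.194  1.184] F [-0.3 -0.5 -0.2] w 0.0351
xyz [ 184.  -142.1 -257.5] w [-1.067 -0.324  1.203] rows>= 8.3193503805733 13.127550645730532
xyz [ 324.1 -124.3 -232.1] w [-1.067 -0.324  1.203] rows>= 10.01455536464223 13.127550645730532
```

View pics/w12.png

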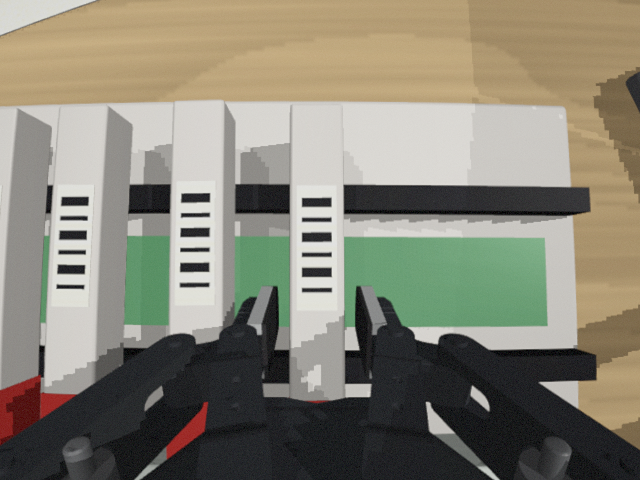

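```bash
python3 - <<'E'
from plan import *
q=np.array([-.9,1.1,-.1,1.5,.85,1.4,-1.])
for psi,i,y in((40,1,.081),(45,0,.129)):
  for nm,(p,M) in(('app',pick(i,psi,back=.1,up=.1)),('pick',pick(i,psi)),('lift',pick(i,psi,up=.16)),('over',place(y,psi,up=.15)),('place',place(y,psi))):
    q,a,b=ik(p,M,q,.01); print(psi,i,nm,q,round(a*1000,1),round(b,3))
E
python3 -m handwheel '[{"wx":0,"wy":0,"wz":0,"x":0,"y":0,"z":-40,"fingers":35},{"wx":0,"wy":0,"wz":0,"x":0,"y":0,"z":-80,"fingers":40},{"wx":0,"wy":0,"wz":0,"x":0,"y":-40,"z":-120,"fingers":40},{"wx":-1.067,"wy":-0.324,"wz":1.203,"x":184,"y":-142,"z":-257,"fingers":40},{"wx":-1.067,"wy":-0.324,"wz":1.203,"x":184,"y":-142,"z":-257,"fingers":40},{"wx":-1.067,"wy":-0.324,"wz":1.203,"x":184,"y":-142,"z":-257,"fingers":40},{"wx":-1.067,"wy":-0.324,"wz":1.203,"x":184,"y":-142,"z":-257,"fingers":40},{"wx":-1.067,"wy":-0.324,"wz":1.203,"x":184,"y":-142,"z":-257,"fingers":40},{"wx":-1.067,"wy":-0.324,"wz":1.203,"x":184,"y":-142,"z":-257,"fingers":40},{"wx":-1.067,"wy":-0.324,"wz":1.203,"x":184,"y":-142,"z":-257,"fingers":40},{"wx":-1.067,"wy":-0.324,"wz":1.203,"x":324,"y":-124,"z":-232,"fingers":40},{"wx":-1.067,"wy":-0.324,"wz":1.203,"x":324,"y":-124,"z":-232,"fingers":40},{"wx":-1.067,"wy":-0.324,"wz":1.203,"x":324,"y":-124,"z":-232,"fingers":40},{"wx":-1.067,"wy":-0.324,"wz":1.203,"x":324,"y":-124,"z":-232,"fingers":40},{"wx":-1.067,"wy":-0.324,"wz":1.203,"x":324,"y":-124,"z":-232,"fingers":40},{"wx":-1.067,"wy":-0.324,"wz":1.203,"x":324,"y":-124,"z":-232,"fingers":40},{"wx":-1.067,"wy":-0.324,"wz":1.203,"x":324,"y":-124,"z":-232,"fingers":40},{"wx":-1.067,"wy":-0.324,"wz":1.203,"x":324,"y":-124,"z":-232,"fingers":40}]'; python3 -c "
from plan import *
import pickle
o=st()
cv2.imwrite('pics/w13.png',read_camera('wrist')[:,:,::-1])
cv2.imwrite('pics/top13.png',read_camera('top')[:,:,::-1])
p,M=pick(1,40,back=.06);go(p,M)
p,M=pick(1,40);go(p,M)
for P in caps[:2]: print([np.round(proj('wrist',P-ax*s-hx*.011,o)[0],0) for s in (0,.03,.06,.095)])
"
```

```text
40 1 app [-0.809  0.883 -0.102  1.378  0.813  1.478 -0.851] 0.0 0.0
40 1 pick [-0.745  1.097 -0.075  1.528  0.934  1.193 -1.086] 0.0 0.0
40 1 lift [-0.675  0.845 -0.083  1.515  0.895  1.331 -0.842] 0.0 0.0
40 1 over [ 0.318  1.062 -0.849  1.146  0.56   1.626  1.096] 0.0 0.0
40 1 place [ 0.312  1.257 -0.798  1.222  0.674  1.396  1.053] 0.0 0.0
45 0 app [-0.645  0.946 -0.357  1.132  0.933  1.632 -0.753] 0.0 0.0
45 0 pick [-0.58   1.139 -0.334  1.303  1.042  1.369 -0.979] 0.0 0.0
45 0 lift [-0.51   0.917 -0.356  1.265  0.989  1.503 -0.746] 0.0 0.0
45 0 over [ 0.266  1.154 -1.02   1.043  0.628  1.795  0.969] 0.0 0.0
45 0 place [ 0.266  1.347 -0.97   1.109  0.746  1.586  0.954] 0.0 0.0
time_s: 19.73
position: [0.509, 0.242, 0.2876]
eef_rot: [2.231, 0.43, 0.2]
ft_force: [-0.8, 0.2, -1.2]
gripper_width: 0.0402
t 19.73 p [0.509 0.242 0.288] x [ 0.929  0.371 -0.001] z [ 0.285 -0.714 -0.639] q [-0.853  0.849 -0.068  1.355  0.777  1.521 -0.813] F [-0.8  0.2 -1.2] w 0.0402
xyz [   8.6 -104.8  111.1] w [-0.002 -0.     0.004] rows>= 3.6680721600986437 0.03670344223096648
xyz [   8.6 -104.7  171.1] w [-0.002 -0.     0.004] rows>= 4.814283198431789 0.03670344223096648
[array([407., 166.]), array([406., 130.]), array([404.,  95.]), array([402.,  56.])]
[array([329., 166.]), array([329., 130.]), array([329.,  95.]), array([328.,  56.])]
```

View pics/w13.png

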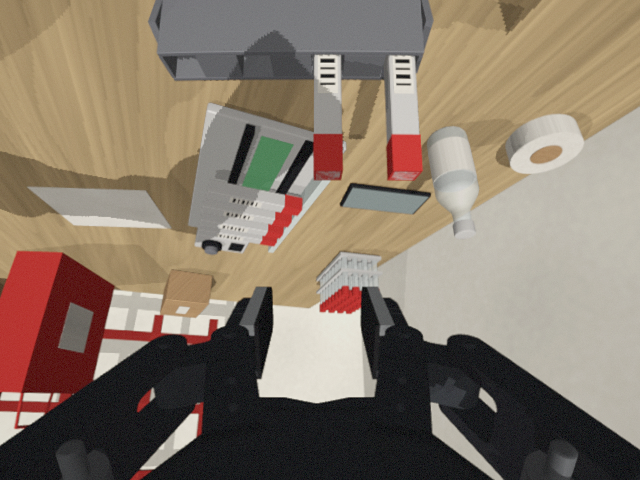

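View pics/top13.png

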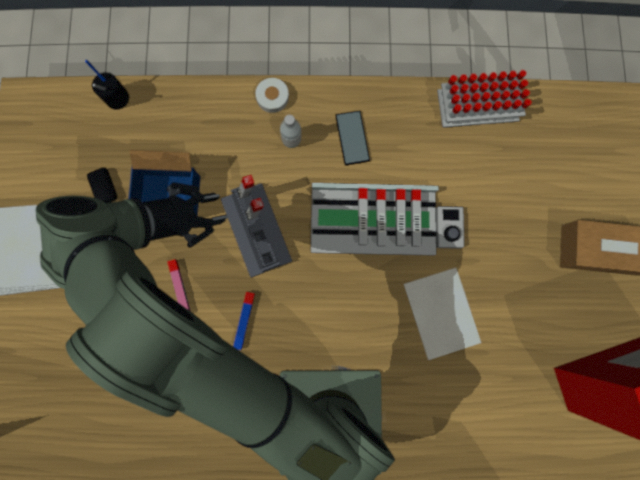

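```bash
python3 -m handwheel '[{"wx":0,"wy":0,"wz":0,"x":8,"y":-105,"z":111,"fingers":40},{"wx":0,"wy":0,"wz":0,"x":8,"y":-105,"z":111,"fingers":40},{"wx":0,"wy":0,"wz":0,"x":8,"y":-105,"z":111,"fingers":40},{"wx":0,"wy":0,"wz":0,"x":8,"y":-105,"z":111,"fingers":40},{"wx":0,"wy":0,"wz":0,"x":8,"y":-105,"z":131,"fingers":40},{"wx":0,"wy":0,"wz":0,"x":8,"y":-105,"z":151,"fingers":40},{"wx":0,"wy":0,"wz":0,"x":8,"y":-105,"z":170,"fingers":40},{"wx":0,"wy":0,"wz":0,"x":8,"y":-105,"z":170,"fingers":40},{"wx":0,"wy":0,"wz":0,"x":8,"y":-105,"z":170,"fingers":40}]'; python3 -c "
from plan import *
o=st()
p,M=pick(1,40);go(p,M)
cv2.imwrite('pics/w14.png',read_camera('wrist')[:,:,::-1])"
```

```text
time_s: 20.58
position: [0.5409, 0.184, 0.1001]
eef_rot: [2.239, 0.435, 0.196]
ft_force: [0.3, 0.0, 1.1]
gripper_width: 0.0399
t 20.58 p [0.541 0.184 0.1  ] x [ 0.928  0.372 -0.004] z [ 0.282 -0.709 -0.646] q [-0.763  1.093 -0.034  1.531  0.905  1.163 -1.059] F [0.3 0.  1.1] w 0.0399
xyz [ 0.6 -0.9  0.5] w [-0.005  0.001  0.004] rows>= 0.02804094970852283 0.05168060887119261
```

View pics/w14.png

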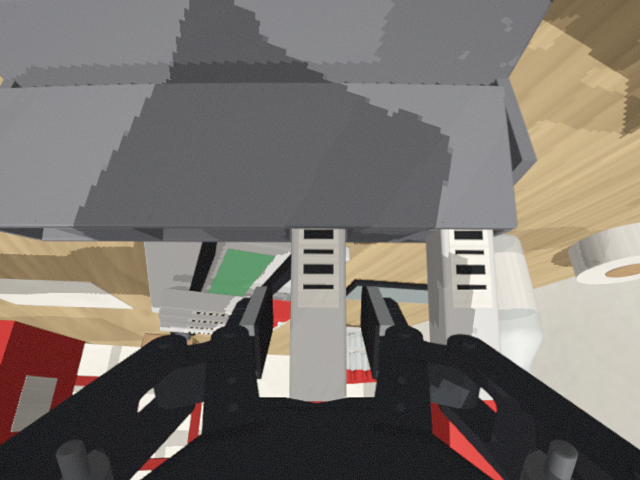

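```bash
python3 -m handwheel '[{"wx":0,"wy":0,"wz":0,"x":0,"y":0,"z":0,"fingers":12},{"wx":0,"wy":0,"wz":0,"x":0,"y":0,"z":0,"fingers":12},{"wx":0,"wy":0,"wz":0,"x":0,"y":0,"z":0,"fingers":12},{"wx":0,"wy":0,"wz":0,"x":0,"y":0,"z":0,"fingers":12},{"wx":0,"wy":0,"wz":0,"x":0,"y":0,"z":0,"fingers":12},{"wx":0,"wy":0,"wz":0,"x":0,"y":18,"z":-8.5,"fingers":12},{"wx":0,"wy":0,"wz":0,"x":0,"y":36,"z":-17,"fingers":12},{"wx":0,"wy":0,"wz":0,"x":0,"y":54,"z":-25,"fingers":12},{"wx":0,"wy":0,"wz":0,"x":0,"y":82,"z":-38,"fingers":12},{"wx":0,"wy":0,"wz":0,"x":0,"y":110,"z":-51,"fingers":12},{"wx":0,"wy":0,"wz":0,"x":0,"y":146,"z":-68,"fingers":12},{"wx":0,"wy":0,"wz":0,"x":0,"y":146,"z":-68,"fingers":12},{"wx":0,"wy":0,"wz":0,"x":0,"y":146,"z":-68,"fingers":12}]'; python3 -c "
from plan import *
o=st()
p,M=place(.081,40,up=.21,dx=-.01);go([.53,.05,.30],M);print(p);go(p,M)
p,M=place(.081,40,up=.10,dx=-.01);go(p,M)
cv2.imwrite('pics/w15.png',read_camera('wrist')[:,:,::-1])"
```

```text
time_s: 21.72
position: [0.5574, 0.1458, 0.2577]
eef_rot: [2.242, 0.434, 0.201]
ft_force: [-0.7, 0.4, -0.8]
gripper_width: 0.0208
t 21.72 p [0.557 0.146 0.258] x [0.928 0.373 0.001] z [ 0.285 -0.707 -0.648] q [-0.693  0.837 -0.041  1.513  0.87   1.309 -0.813] F [-0.7  0.4 -0.8] w 0.0208
xyz [-61.1  83.2  32.5] w [ 1.141  0.267 -1.225] rows>= 2.5958431068539496 13.565176755187661
[ 0.533 -0.037  0.238]
xyz [-90.4  89.4 134.9] w [ 1.141  0.267 -1.225] rows>= 4.444984064145698 13.565176755187661
xyz [-90.5   5.6 206.2] w [ 1.141  0.267 -1.225] rows>= 5.400651140670752 13.565176755187661
```

View pics/w15.png

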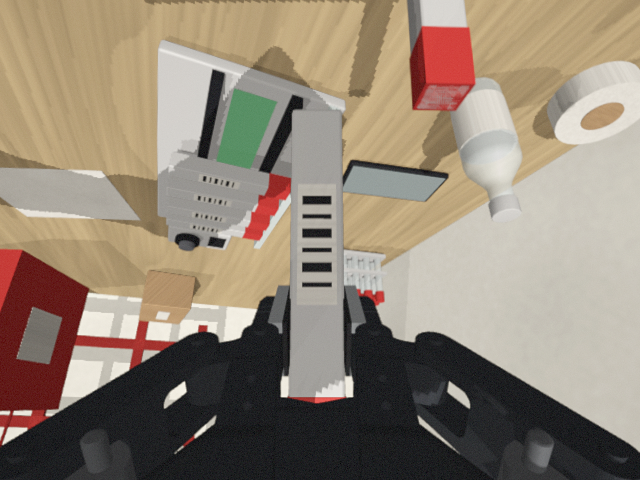

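```bash
python3 -m handwheel '[{"wx":0,"wy":0,"wz":0,"x":-61,"y":83,"z":32,"fingers":12},{"wx":0,"wy":0,"wz":0,"x":-61,"y":83,"z":32,"fingers":12},{"wx":1.141,"wy":0.267,"wz":-1.225,"x":-90,"y":89,"z":135,"fingers":12},{"wx":1.141,"wy":0.267,"wz":-1.225,"x":-90,"y":89,"z":135,"fingers":12},{"wx":1.141,"wy":0.267,"wz":-1.225,"x":-90,"y":89,"z":135,"fingers":12},{"wx":1.141,"wy":0.267,"wz":-1.225,"x":-90,"y":89,"z":135,"fingers":12},{"wx":1.141,"wy":0.267,"wz":-1.225,"x":-90,"y":89,"z":135,"fingers":12},{"wx":1.141,"wy":0.267,"wz":-1.225,"x":-90,"y":89,"z":135,"fingers":12},{"wx":1.141,"wy":0.267,"wz":-1.225,"x":-90,"y":89,"z":135,"fingers":12},{"wx":1.141,"wy":0.267,"wz":-1.225,"x":-90,"y":89,"z":135,"fingers":12},{"wx":1.141,"wy":0.267,"wz":-1.225,"x":-90,"y":89,"z":135,"fingers":12},{"wx":1.141,"wy":0.267,"wz":-1.225,"x":-90,"y":89,"z":135,"fingers":12},{"wx":1.141,"wy":0.267,"wz":-1.225,"x":-90,"y":89,"z":135,"fingers":12},{"wx":1.141,"wy":0.267,"wz":-1.225,"x":-90,"y":89,"z":135,"fingers":12},{"wx":1.141,"wy":0.267,"wz":-1.225,"x":-90,"y":89,"z":135,"fingers":12},{"wx":1.141,"wy":0.267,"wz":-1.225,"x":-90,"y":6,"z":206,"fingers":12},{"wx":1.141,"wy":0.267,"wz":-1.225,"x":-90,"y":6,"z":206,"fingers":12},{"wx":1.141,"wy":0.267,"wz":-1.225,"x":-90,"y":6,"z":206,"fingers":12},{"wx":1.141,"wy":0.267,"wz":-1.225,"x":-90,"y":6,"z":206,"fingers":12}]'; python3 -c "
from plan import *
o=st()
p,M=place(.081,40,up=.05,dx=-.01);go(p,M)
p,M=place(.081,40,up=.004,dx=-.01);go(p,M)
p,M=place(.081,40,up=.002,dx=-.001);go(p,M)
cv2.imwrite('pics/w16.png',read_camera('wrist')[:,:,::-1])"
```

```text
time_s: 23.35
position: [0.5311, -0.0366, 0.1218]
eef_rot: [-1.984, -1.961, 0.446]
ft_force: [-0.3, 0.3, -1.1]
gripper_width: 0.0207
t 23.35 p [ 0.531 -0.037  0.122] x [ 0.011  1.    -0.   ] z [-0.432  0.005 -0.902] q [ 0.269  1.078 -0.655  1.241  0.472  1.444  1.161] F [-0.3  0.3 -1.1] w 0.0207
xyz [-0.3 20.9 38.3] w [-0.011  0.001  0.001] rows>= 1.0454120394670545 0.08694868564157773
xyz [-0.3 40.8 79.7] w [-0.011  0.001  0.001] rows>= 2.1477657388867284 0.08694868564157773
xyz [-0.3 49.8 77.6] w [-0.011  0.001  0.001] rows>= 2.2116869209002745 0.08694868564157773
```

View pics/w16.png

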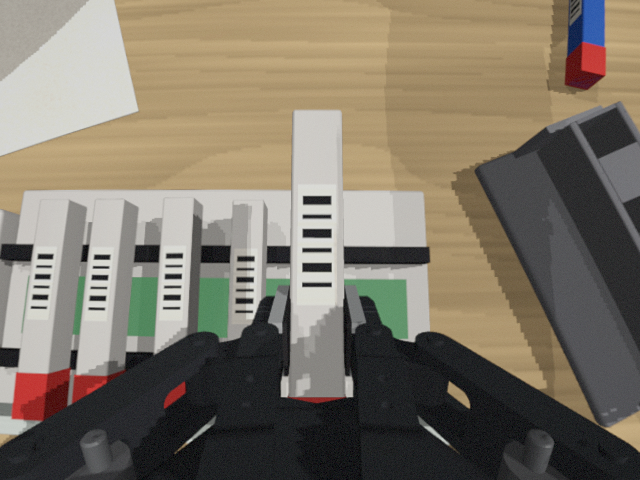

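```bash
python3 -m handwheel '[{"wx":-0.011,"wy":0,"wz":0,"x":0,"y":21,"z":38,"fingers":12},{"wx":-0.011,"wy":0,"wz":0,"x":0,"y":21,"z":38,"fingers":12},{"wx":-0.011,"wy":0,"wz":0,"x":0,"y":31,"z":60,"fingers":12},{"wx":-0.011,"wy":0,"wz":0,"x":0,"y":41,"z":80,"fingers":12},{"wx":-0.011,"wy":0,"wz":0,"x":0,"y":41,"z":80,"fingers":12},{"wx":-0.011,"wy":0,"wz":0,"x":0,"y":45,"z":79.5,"fingers":12},{"wx":-0.011,"wy":0,"wz":0,"x":0,"y":48,"z":78.5,"fingers":12},{"wx":-0.011,"wy":0,"wz":0,"x":0,"y":48,"z":78.5,"fingers":12}]'; python3 -c "
from plan import *
o=st()
p,M=place(.081,40,up=.002,dx=0);go(p,M)"
```

```text
time_s: 24.07
position: [0.5433, -0.0362, 0.0359]
eef_rot: [-1.995, -1.971, 0.43]
ft_force: [0.5, 0.1, -1.4]
gripper_width: 0.0211
t 24.07 p [ 0.543 -0.036  0.036] x [0.012 1.    0.   ] z [-0.416  0.005 -0.909] q [ 0.255  1.202 -0.626  1.234  0.533  1.319  1.149] F [ 0.5  0.1 -1.4] w 0.0211
xyz [-0.9  2.4  5. ] w [0.007 0.    0.001] rows>= 0.13449419218448327 0.05538731665431597
```

```bash
python3 -m handwheel '[{"wx":0,"wy":0,"wz":0,"x":0,"y":0.5,"z":3,"fingers":12},{"wx":0,"wy":0,"wz":0,"x":0,"y":0.5,"z":4.5,"fingers":12},{"wx":0,"wy":0,"wz":0,"x":0,"y":0.5,"z":4.5,"fingers":12},{"wx":0,"wy":0,"wz":0,"x":0,"y":0.5,"z":4.5,"fingers":12}]'; python3 -c "
from plan import *
o=st()
p,M=place(.081,40,up=.002,dx=0);go(p,M)"
```

```text
time_s: 24.4
position: [0.5419, -0.0362, 0.0318]
eef_rot: [-1.995, -1.971, 0.43]
ft_force: [0.2, 0.1, -0.3]
gripper_width: 0.0209
t 24.4 p [ 0.542 -0.036  0.032] x [ 0.012  1.    -0.   ] z [-0.416  0.005 -0.909] q [ 0.255  1.206 -0.625  1.241  0.536  1.309  1.146] F [ 0.2  0.1 -0.3] w 0.0209
xyz [-0.9  2.   0.7] w [0.007 0.    0.001] rows>= 0.05533469262269397 0.055521504528920455
```

Down a little and forward to the stop.

```bash
python3 -m handwheel '[{"wx":0,"wy":0,"wz":0,"x":0,"y":1.5,"z":1,"fingers":12},{"wx":0,"wy":0,"wz":0,"x":0,"y":2.8,"z":0.5,"fingers":12},{"wx":0,"wy":0,"wz":0,"x":0,"y":4,"z":-0.1,"fingers":12},{"wx":0,"wy":0,"wz":0,"x":0,"y":4,"z":-0.1,"fingers":12}]'; python3 -c "
from plan import *
o=st()"
```

```text
time_s: 24.73
position: [0.545, -0.0362, 0.0305]
eef_rot: [-1.994, -1.97, 0.432]
ft_force: [-4.7, 0.2, 8.3]
gripper_width: 0.0208
t 24.73 p [ 0.545 -0.036  0.03 ] x [ 0.012  1.    -0.   ] z [-0.418  0.005 -0.908] q [ 0.252  1.212 -0.624  1.224  0.536  1.32   1.151] F [-4.7  0.2  8.3] w 0.0208
```

```bash
python3 -m handwheel '[{"wx":0,"wy":0,"wz":0,"x":0,"y":1.3,"z":-0.6,"fingers":12},{"wx":0,"wy":0,"wz":0,"x":0,"y":1.3,"z":-0.6,"fingers":12}]'; python3 -c "
from plan import *
o=st()"
```

```text
time_s: 24.9
position: [0.545, -0.0362, 0.0306]
eef_rot: [-1.991, -1.968, 0.436]
ft_force: [-10.1, -0.1, 3.5]
gripper_width: 0.0211
t 24.9 p [ 0.545 -0.036  0.031] x [ 0.011  1.    -0.   ] z [-0.422  0.004 -0.907] q [ 0.251  1.214 -0.624  1.218  0.534  1.327  1.154] F [-10.1  -0.1   3.5] w 0.0211
```

At the stop. Release, retreat, go to the last case.

```bash
python3 -m handwheel '[{"wx":0,"wy":0,"wz":0,"x":0,"y":-0.4,"z":0.6,"fingers":12},{"wx":0,"wy":0,"wz":0,"x":0,"y":-0.4,"z":0.6,"fingers":35},{"wx":0,"wy":0,"wz":0,"x":0,"y":-0.4,"z":0.6,"fingers":35},{"wx":0,"wy":0,"wz":0,"x":0,"y":-0.4,"z":0.6,"fingers":35},{"wx":0,"wy":0,"wz":0,"x":0,"y":-0.4,"z":0.6,"fingers":35}]'; python3 -c "
from plan import *
o=st()
cv2.imwrite('pics/w17.png',read_camera('wrist')[:,:,::-1])
p,M=pick(0,45,back=.1,up=.1);print(p);go([.54,.1,.33],M);go([.56,.265,.30],M)"
```

```text
time_s: 25.32
position: [0.5444, -0.0362, 0.0302]
eef_rot: [-1.991, -1.968, 0.436]
ft_force: [-1.0, 0.1, 0.2]
gripper_width: 0.0351
t 25.32 p [ 0.544 -0.036  0.03 ] x [ 0.011  1.    -0.   ] z [-0.422  0.004 -0.907] q [ 0.251  1.214 -0.624  1.221  0.535  1.325  1.153] F [-1.   0.1  0.2] w 0.0351
[0.58  0.25  0.266]
xyz [ 136.1 -132.  -269.4] w [-1.069 -0.217  1.229] rows>= 7.898774995259192 13.152822579135117
xyz [ 301.3 -102.9 -249.9] w [-1.069 -0.217  1.229] rows>= 9.705835723686784 13.152822579135117
```

View pics/w17.png

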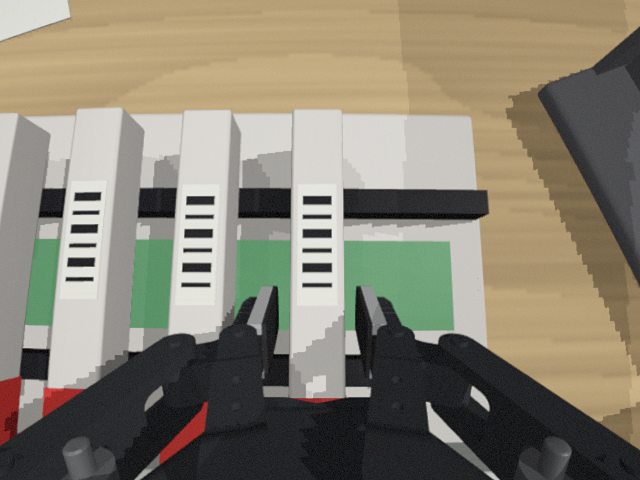

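```bash
python3 -m handwheel '[{"wx":0,"wy":0,"wz":0,"x":0,"y":0,"z":-40,"fingers":35},{"wx":0,"wy":0,"wz":0,"x":0,"y":0,"z":-80,"fingers":40},{"wx":0,"wy":0,"wz":0,"x":0,"y":-40,"z":-120,"fingers":40},{"wx":-1.069,"wy":-0.217,"wz":1.229,"x":136,"y":-132,"z":-269,"fingers":40},{"wx":-1.069,"wy":-0.217,"wz":1.229,"x":136,"y":-132,"z":-269,"fingers":40},{"wx":-1.069,"wy":-0.217,"wz":1.229,"x":136,"y":-132,"z":-269,"fingers":40},{"wx":-1.069,"wy":-0.217,"wz":1.229,"x":136,"y":-132,"z":-269,"fingers":40},{"wx":-1.069,"wy":-0.217,"wz":1.229,"x":136,"y":-132,"z":-269,"fingers":40},{"wx":-1.069,"wy":-0.217,"wz":1.229,"x":136,"y":-132,"z":-269,"fingers":40},{"wx":-1.069,"wy":-0.217,"wz":1.229,"x":136,"y":-132,"z":-269,"fingers":40},{"wx":-1.069,"wy":-0.217,"wz":1.229,"x":301,"y":-103,"z":-250,"fingers":40},{"wx":-1.069,"wy":-0.217,"wz":1.229,"x":301,"y":-103,"z":-250,"fingers":40},{"wx":-1.069,"wy":-0.217,"wz":1.229,"x":301,"y":-103,"z":-250,"fingers":40},{"wx":-1.069,"wy":-0.217,"wz":1.229,"x":301,"y":-103,"z":-250,"fingers":40},{"wx":-1.069,"wy":-0.217,"wz":1.229,"x":301,"y":-103,"z":-250,"fingers":40},{"wx":-1.069,"wy":-0.217,"wz":1.229,"x":301,"y":-103,"z":-250,"fingers":40},{"wx":-1.069,"wy":-0.217,"wz":1.229,"x":301,"y":-103,"z":-250,"fingers":40},{"wx":-1.069,"wy":-0.217,"wz":1.229,"x":301,"y":-103,"z":-250,"fingers":40}]'; python3 -c "
from plan import *
o=st()
cv2.imwrite('pics/w18.png',read_camera('wrist')[:,:,::-1])
cv2.imwrite('pics/top18.png',read_camera('top')[:,:,::-1])
p,M=pick(0,45,back=.06);go(p,M)
p,M=pick(0,45);go(p,M)
for P in caps[:1]: print([np.round(proj('wrist',P-ax*s-hx*.011,o)[0],0) for s in (0,.03,.06,.095)])
"
```

```text
time_s: 26.87
position: [0.5586, 0.2669, 0.2981]
eef_rot: [2.317, 0.448, 0.184]
ft_force: [-0.0, 0.4, -1.1]
gripper_width: 0.0398
t 26.87 p [0.559 0.267 0.298] x [ 0.928  0.372 -0.002] z [ 0.263 -0.659 -0.705] q [-0.787  0.896 -0.099  1.11   0.755  1.588 -0.649] F [-0.   0.4 -1.1] w 0.0398
xyz [ 13.5 -95.5 129.9] w [-0.002 -0.     0.003] rows>= 3.8782598802135264 0.028334310345301938
xyz [ 13.4 -95.4 189.9] w [-0.002 -0.     0.003] rows>= 5.105157503472431 0.028334310345301938
[array([334., 173.]), array([334., 140.]), array([334., 109.]), array([333.,  75.])]
```

View pics/w18.png

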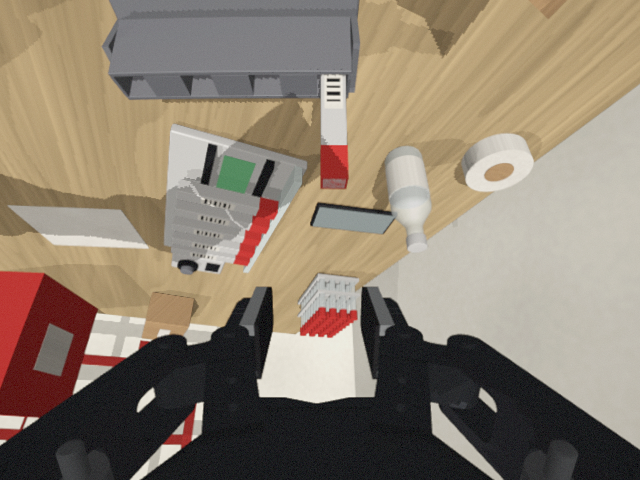

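View pics/top18.png

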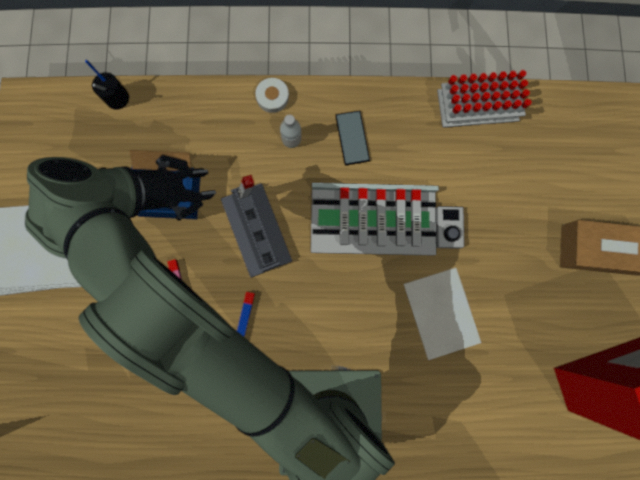

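```bash
python3 -m handwheel '[{"wx":0,"wy":0,"wz":0,"x":13,"y":-95,"z":130,"fingers":40},{"wx":0,"wy":0,"wz":0,"x":13,"y":-95,"z":130,"fingers":40},{"wx":0,"wy":0,"wz":0,"x":13,"y":-95,"z":130,"fingers":40},{"wx":0,"wy":0,"wz":0,"x":13,"y":-95,"z":130,"fingers":40},{"wx":0,"wy":0,"wz":0,"x":13,"y":-95,"z":150,"fingers":40},{"wx":0,"wy":0,"wz":0,"x":13,"y":-95,"z":170,"fingers":40},{"wx":0,"wy":0,"wz":0,"x":13,"y":-95,"z":189,"fingers":40},{"wx":0,"wy":0,"wz":0,"x":13,"y":-95,"z":189,"fingers":40},{"wx":0,"wy":0,"wz":0,"x":13,"y":-95,"z":189,"fingers":40}]'; python3 -c "
from plan import *
o=st()
p,M=pick(0,45);go(p,M)
cv2.imwrite('pics/w19.png',read_camera('wrist')[:,:,::-1])"
```

```text
time_s: 27.72
position: [0.5968, 0.2069, 0.0998]
eef_rot: [2.324, 0.449, 0.182]
ft_force: [0.0, 0.3, 0.2]
gripper_width: 0.0397
t 27.72 p [0.597 0.207 0.1  ] x [ 0.928  0.372 -0.003] z [ 0.26  -0.655 -0.709] q [-0.688  1.121 -0.072  1.31   0.858  1.214 -0.874] F [0.  0.3 0.2] w 0.0397
xyz [ 0.4 -1.7  0.4] w [-0.004  0.001  0.002] rows>= 0.04424475376761576 0.035722221931824054
```

View pics/w19.png

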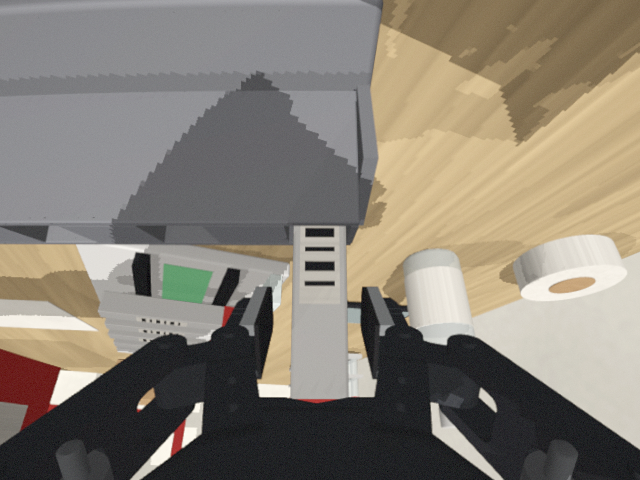

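```bash
python3 -m handwheel '[{"wx":0,"wy":0,"wz":0,"x":0,"y":0,"z":0,"fingers":12},{"wx":0,"wy":0,"wz":0,"x":0,"y":0,"z":0,"fingers":12},{"wx":0,"wy":0,"wz":0,"x":0,"y":0,"z":0,"fingers":12},{"wx":0,"wy":0,"wz":0,"x":0,"y":0,"z":0,"fingers":12},{"wx":0,"wy":0,"wz":0,"x":0,"y":0,"z":0,"fingers":12},{"wx":0,"wy":0,"wz":0,"x":0,"y":17,"z":-10,"fingers":12},{"wx":0,"wy":0,"wz":0,"x":0,"y":34,"z":-20,"fingers":12},{"wx":0,"wy":0,"wz":0,"x":0,"y":52,"z":-30,"fingers":12},{"wx":0,"wy":0,"wz":0,"x":0,"y":78,"z":-45,"fingers":12},{"wx":0,"wy":0,"wz":0,"x":0,"y":104,"z":-60,"fingers":12},{"wx":0,"wy":0,"wz":0,"x":0,"y":139,"z":-80,"fingers":12},{"wx":0,"wy":0,"wz":0,"x":0,"y":139,"z":-80,"fingers":12},{"wx":0,"wy":0,"wz":0,"x":0,"y":139,"z":-80,"fingers":12}]'; python3 -c "
from plan import *
o=st()
p,M=place(.129,45,up=.21,dx=-.01);go([.56,.08,.30],M);print(p);go(p,M)
p,M=place(.129,45,up=.10,dx=-.01);go(p,M)
cv2.imwrite('pics/w20.png',read_camera('wrist')[:,:,::-1])"
```

```text
time_s: 28.85
position: [0.6131, 0.169, 0.2571]
eef_rot: [2.327, 0.448, 0.188]
ft_force: [-0.6, 0.6, -1.4]
gripper_width: 0.0209
t 28.85 p [0.613 0.169 0.257] x [0.928 0.372 0.002] z [ 0.264 -0.652 -0.711] q [-0.622  0.895 -0.085  1.266  0.825  1.368 -0.643] F [-0.6  0.6 -1.4] w 0.0209
xyz [-82.3  74.9  13.6] w [ 1.143  0.158 -1.245] rows>= 2.689221559931761 13.583019336866657
[0.533 0.011 0.239]
xyz [-133.2   70.4   94.9] w [ 1.143  0.158 -1.245] rows>= 4.2700461147373385 13.583019336866657
xyz [-133.5   -7.   173.1] w [ 1.143  0.158 -1.245] rows>= 5.244328738355895 13.583019336866657
```

View pics/w20.png

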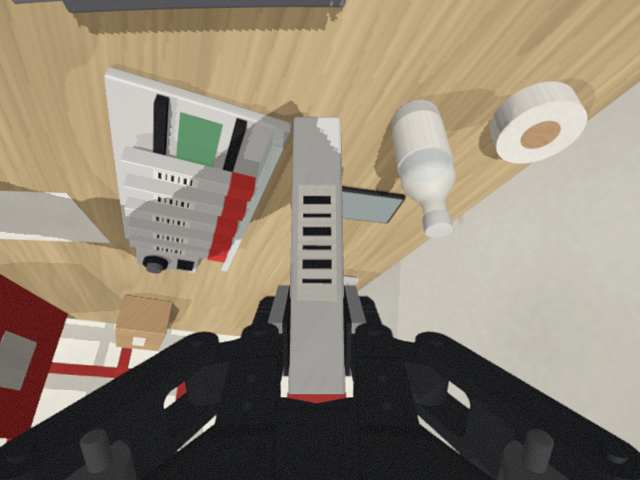

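```bash
python3 -m handwheel '[{"wx":0,"wy":0,"wz":0,"x":-82,"y":75,"z":14,"fingers":12},{"wx":0,"wy":0,"wz":0,"x":-82,"y":75,"z":14,"fingers":12},{"wx":1.143,"wy":0.158,"wz":-1.245,"x":-133,"y":70,"z":95,"fingers":12},{"wx":1.143,"wy":0.158,"wz":-1.245,"x":-133,"y":70,"z":95,"fingers":12},{"wx":1.143,"wy":0.158,"wz":-1.245,"x":-133,"y":70,"z":95,"fingers":12},{"wx":1.143,"wy":0.158,"wz":-1.245,"x":-133,"y":70,"z":95,"fingers":12},{"wx":1.143,"wy":0.158,"wz":-1.245,"x":-133,"y":70,"z":95,"fingers":12},{"wx":1.143,"wy":0.158,"wz":-1.245,"x":-133,"y":70,"z":95,"fingers":12},{"wx":1.143,"wy":0.158,"wz":-1.245,"x":-133,"y":70,"z":95,"fingers":12},{"wx":1.143,"wy":0.158,"wz":-1.245,"x":-133,"y":70,"z":95,"fingers":12},{"wx":1.143,"wy":0.158,"wz":-1.245,"x":-133,"y":70,"z":95,"fingers":12},{"wx":1.143,"wy":0.158,"wz":-1.245,"x":-133,"y":70,"z":95,"fingers":12},{"wx":1.143,"wy":0.158,"wz":-1.245,"x":-133,"y":70,"z":95,"fingers":12},{"wx":1.143,"wy":0.158,"wz":-1.245,"x":-133,"y":70,"z":95,"fingers":12},{"wx":1.143,"wy":0.158,"wz":-1.245,"x":-133,"y":70,"z":95,"fingers":12},{"wx":1.143,"wy":0.158,"wz":-1.245,"x":-133,"y":-7,"z":173,"fingers":12},{"wx":1.143,"wy":0.158,"wz":-1.245,"x":-133,"y":-7,"z":173,"fingers":12},{"wx":1.143,"wy":0.158,"wz":-1.245,"x":-133,"y":-7,"z":173,"fingers":12},{"wx":1.143,"wy":0.158,"wz":-1.245,"x":-133,"y":-7,"z":173,"fingers":12}]'; python3 -c "
from plan import *
o=st()
p,M=place(.129,45,up=.05,dx=-.01);go(p,M)
p,M=place(.129,45,up=.004,dx=-.01);go(p,M)
cv2.imwrite('pics/w21.png',read_camera('wrist')[:,:,::-1])"
```

```text
time_s: 30.48
position: [0.5305, 0.0114, 0.1222]
eef_rot: [-1.931, -1.909, 0.524]
ft_force: [-0.9, -0.6, -0.2]
gripper_width: 0.0207
t 30.48 p [0.53  0.011 0.122] x [ 0.011  1.    -0.002] z [-0.509  0.004 -0.86 ] q [ 0.19   1.132 -0.684  1.141  0.444  1.566  1.108] F [-0.9 -0.6 -0.2] w 0.0207
xyz [-0.3 24.3 36. ] w [-0.011  0.003  0.001] rows>= 1.0411225685888776 0.09037718480794392
xyz [-0.2 47.7 75.6] w [-0.011  0.003  0.001] rows>= 2.143315818848059 0.09037718480794392
```

View pics/w21.png

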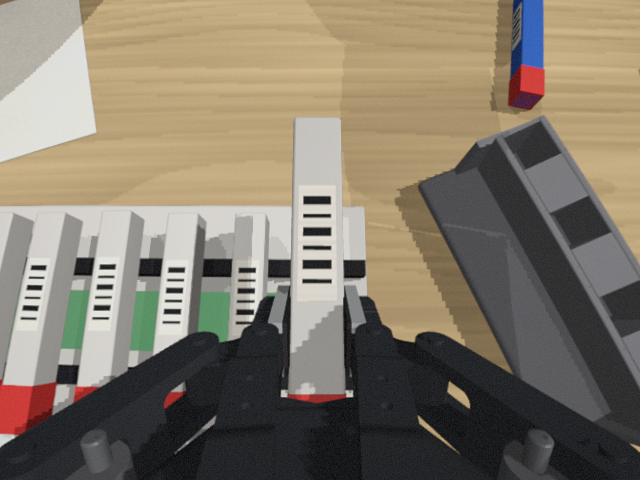

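```bash
python3 -m handwheel '[{"wx":-0.011,"wy":0.003,"wz":0,"x":0,"y":24,"z":36,"fingers":12},{"wx":-0.011,"wy":0.003,"wz":0,"x":0,"y":24,"z":36,"fingers":12},{"wx":-0.011,"wy":0.003,"wz":0,"x":0,"y":36,"z":56,"fingers":12},{"wx":-0.011,"wy":0.003,"wz":0,"x":0,"y":48,"z":76,"fingers":12},{"wx":-0.011,"wy":0.003,"wz":0,"x":0,"y":48,"z":76,"fingers":12},{"wx":-0.011,"wy":0.003,"wz":0,"x":0,"y":51,"z":76,"fingers":12},{"wx":-0.011,"wy":0.003,"wz":0,"x":0,"y":54,"z":75,"fingers":12},{"wx":-0.011,"wy":0.003,"wz":0,"x":0,"y":54,"z":75,"fingers":12}]'; python3 -c "
from plan import *
o=st()
p,M=place(.129,45,up=.002,dx=0);go(p,M)"
```

```text
time_s: 31.2
position: [0.5413, 0.0118, 0.0355]
eef_rot: [-1.941, -1.916, 0.506]
ft_force: [-0.4, -0.2, -0.2]
gripper_width: 0.0209
t 31.2 p [0.541 0.012 0.035] x [0.013 1.    0.002] z [-0.495  0.008 -0.869] q [ 0.18   1.254 -0.66   1.13   0.501  1.447  1.11 ] F [-0.4 -0.2 -0.2] w 0.0209
xyz [-0.9  3.7  3.2] w [ 0.006 -0.002  0.001] rows>= 0.12042067239034264 0.04914610387153263
```

```bash
python3 -m handwheel '[{"wx":0,"wy":0,"wz":0,"x":-0.5,"y":1,"z":2,"fingers":12},{"wx":0,"wy":0,"wz":0,"x":-0.5,"y":2.2,"z":3.8,"fingers":12},{"wx":0,"wy":0,"wz":0,"x":-0.5,"y":2.4,"z":4.1,"fingers":12},{"wx":0,"wy":0,"wz":0,"x":-0.5,"y":2.4,"z":4.1,"fingers":12}]'; python3 -c "
from plan import *
o=st()
p,M=place(.129,45,up=.002,dx=0);go(p,M)"
```

```text
time_s: 31.53
position: [0.5418, 0.0113, 0.0315]
eef_rot: [-1.942, -1.916, 0.505]
ft_force: [2.6, 0.1, 6.8]
gripper_width: 0.0212
t 31.53 p [0.542 0.011 0.032] x [0.014 1.    0.002] z [-0.494  0.008 -0.869] q [ 0.18   1.26  -0.659  1.129  0.504  1.442  1.11 ] F [2.6 0.1 6.8] w 0.0212
xyz [-0.4  1.3 -0.1] w [ 0.007 -0.002  0.   ] rows>= 0.03358045392442743 0.056167091684920754
```

Touching the rails; slide forward.

```bash
python3 -m handwheel '[{"wx":0,"wy":0,"wz":0,"x":0,"y":1,"z":-0.6,"fingers":12},{"wx":0,"wy":0,"wz":0,"x":0,"y":2.2,"z":-1.2,"fingers":12},{"wx":0,"wy":0,"wz":0,"x":0,"y":3.3,"z":-1.8,"fingers":12},{"wx":0,"wy":0,"wz":0,"x":0,"y":3.3,"z":-1.8,"fingers":12}]'; python3 -c "
from plan import *
o=st()"
```

```text
time_s: 31.87
position: [0.5456, 0.0113, 0.0316]
eef_rot: [-1.941, -1.916, 0.505]
ft_force: [-0.3, -1.2, 5.5]
gripper_width: 0.0211
t 31.87 p [0.546 0.011 0.032] x [0.013 1.    0.002] z [-0.494  0.008 -0.869] q [ 0.177  1.265 -0.658  1.109  0.504  1.455  1.117] F [-0.3 -1.2  5.5] w 0.0211
```

```bash
python3 -m handwheel '[{"wx":0,"wy":0,"wz":0,"x":0,"y":1,"z":-0.5,"fingers":12},{"wx":0,"wy":0,"wz":0,"x":0,"y":2,"z":-1.1,"fingers":12},{"wx":0,"wy":0,"wz":0,"x":0,"y":2,"z":-1.1,"fingers":12}]'; python3 -c "
from plan import *
o=st()"
```

```text
time_s: 32.12
position: [0.5456, 0.0112, 0.0316]
eef_rot: [-1.936, -1.914, 0.511]
ft_force: [-18.6, -0.6, 5.7]
gripper_width: 0.021
t 32.12 p [0.546 0.011 0.032] x [0.012 1.    0.001] z [-0.5    0.007 -0.866] q [ 0.175  1.269 -0.657  1.1    0.502  1.465  1.121] F [-18.6  -0.6   5.7] w 0.021
```

```bash
python3 -m handwheel '[{"wx":0,"wy":0,"wz":0,"x":0,"y":-0.8,"z":0.4,"fingers":12},{"wx":0,"wy":0,"wz":0,"x":0,"y":-0.8,"z":0.4,"fingers":35},{"wx":0,"wy":0,"wz":0,"x":0,"y":-0.8,"z":0.4,"fingers":35},{"wx":0,"wy":0,"wz":0,"x":0,"y":-0.8,"z":0.4,"fingers":35},{"wx":0,"wy":0,"wz":0,"x":0,"y":-0.8,"z":0.4,"fingers":35},{"wx":0,"wy":0,"wz":0,"x":0,"y":-0.8,"z":-40,"fingers":35},{"wx":0,"wy":0,"wz":0,"x":0,"y":-0.8,"z":-80,"fingers":35},{"wx":0,"wy":0,"wz":0,"x":0,"y":-20,"z":-140,"fingers":35},{"wx":0,"wy":0,"wz":0,"x":0,"y":-80,"z":-220,"fingers":35},{"wx":0,"wy":0,"wz":0,"x":0,"y":-140,"z":-260,"fingers":35},{"wx":0,"wy":0,"wz":0,"x":0,"y":-140,"z":-260,"fingers":35},{"wx":0,"wy":0,"wz":0,"x":0,"y":-140,"z":-260,"fingers":35},{"wx":0,"wy":0,"wz":0,"x":0,"y":-140,"z":-260,"fingers":35}]'; python3 -c "
from plan import *
o=st()
import pickle;pickle.dump(o,open('w22.pkl','wb'))
cv2.imwrite('pics/w22.png',read_camera('wrist')[:,:,::-1])
cv2.imwrite('pics/top22.png',read_camera('top')[:,:,::-1])
cv2.imwrite('pics/sc22.png',read_camera('scene')[:,:,::-1])
i=cv2.imread('pics/top22.png');cv2.imwrite('pics/top22b.png',cv2.resize(i[170:265,305:475],None,fx=4.5,fy=4.5,interpolation=cv2.INTER_CUBIC))
i=cv2.imread('pics/sc22.png');cv2.imwrite('pics/sc22b.png',cv2.resize(i[165:310,190:345],None,fx=4,fy=4,interpolation=cv2.INTER_CUBIC))"
```

```text
time_s: 33.2
position: [0.5565, 0.0109, 0.3221]
eef_rot: [-1.938, -1.916, 0.506]
ft_force: [0.4, 0.5, -0.5]
gripper_width: 0.0351
t 33.2 p [0.556 0.011 0.322] x [0.012 1.    0.003] z [-0.496  0.009 -0.868] q [ 0.07   0.957 -0.472  0.724  0.242  2.022  1.294] F [ 0.4  0.5 -0.5] w 0.0351
```

View pics/w22.png

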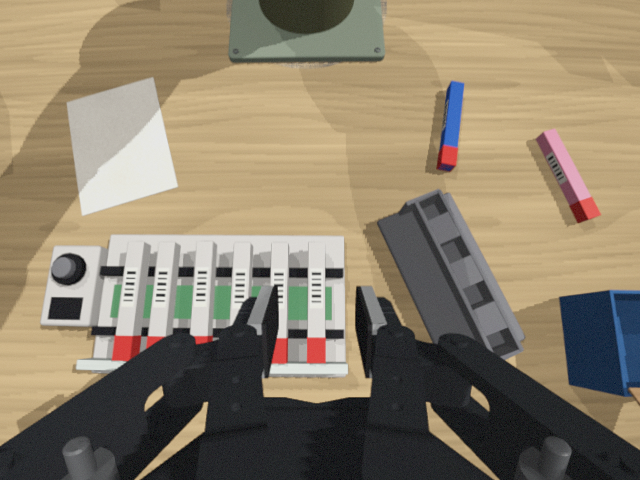

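View pics/top22b.png

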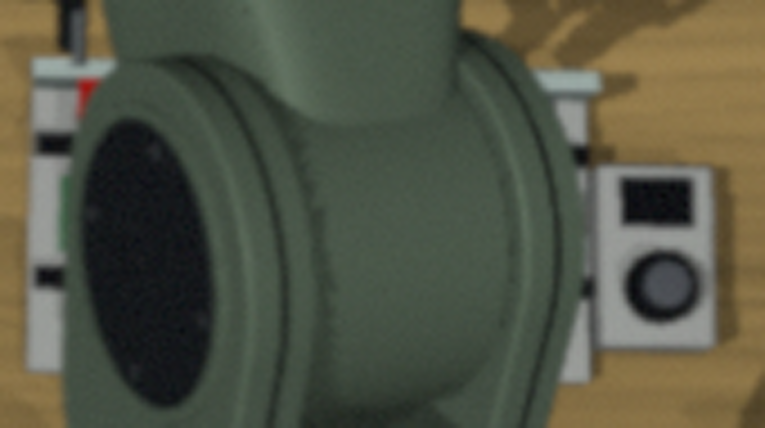

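View pics/sc22b.png

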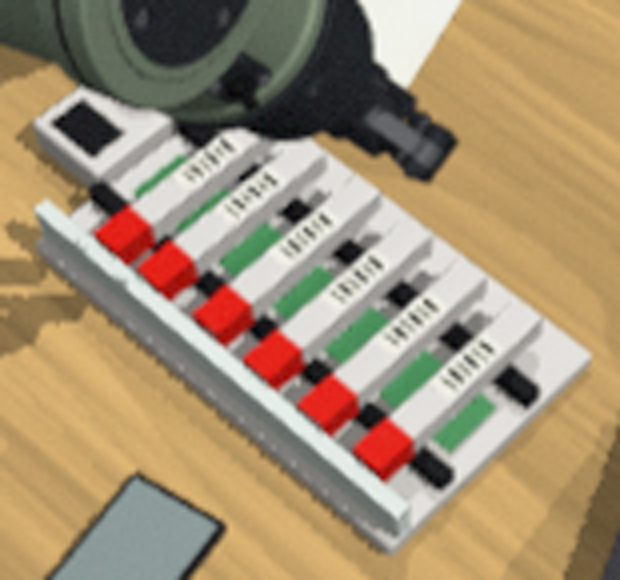

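```bash
python3 -c "
from plan import *
M=rot([0,0,-1],ry)
go([.49,-.32,.28],M);go([.49,-.32,.12],M)
q,a,b=ik(np.array([.49,-.32,.05]),M,get_obs()['qpos'],.01);print(q,a,b)"
```

```text
xyz [-331.2  -34.9   64.8] w [-0.525  0.002  0.001] rows>= 8.135886824488509 4.20252190795905
xyz [-330.9   45.3  203.2] w [-0.525  0.002  0.001] rows>= 9.375389434432691 4.20252190795905
[ 0.776  1.017 -0.519  1.601  0.697  0.716  1.479] 7.564308328213773e-06 3.966957463060476e-05
```

```bash
python3 -m handwheel '[{"wx":-0.525,"wy":0,"wz":0,"x":0,"y":0,"z":0,"fingers":0},{"wx":-0.525,"wy":0,"wz":0,"x":-331,"y":-35,"z":65,"fingers":0},{"wx":-0.525,"wy":0,"wz":0,"x":-331,"y":-35,"z":65,"fingers":0},{"wx":-0.525,"wy":0,"wz":0,"x":-331,"y":-35,"z":65,"fingers":0},{"wx":-0.525,"wy":0,"wz":0,"x":-331,"y":-35,"z":65,"fingers":0},{"wx":-0.525,"wy":0,"wz":0,"x":-331,"y":-35,"z":65,"fingers":0},{"wx":-0.525,"wy":0,"wz":0,"x":-331,"y":-35,"z":65,"fingers":0},{"wx":-0.525,"wy":0,"wz":0,"x":-331,"y":-35,"z":65,"fingers":0},{"wx":-0.525,"wy":0,"wz":0,"x":-331,"y":-35,"z":65,"fingers":0},{"wx":-0.525,"wy":0,"wz":0,"x":-331,"y":-35,"z":65,"fingers":0},{"wx":-0.525,"wy":0,"wz":0,"x":-331,"y":-35,"z":65,"fingers":0},{"wx":-0.525,"wy":0,"wz":0,"x":-331,"y":45,"z":203,"fingers":0},{"wx":-0.525,"wy":0,"wz":0,"x":-331,"y":45,"z":203,"fingers":0},{"wx":-0.525,"wy":0,"wz":0,"x":-331,"y":45,"z":203,"fingers":0},{"wx":-0.525,"wy":0,"wz":0,"x":-331,"y":45,"z":203,"fingers":0},{"wx":-0.525,"wy":0,"wz":0,"x":-331,"y":45,"z":203,"fingers":0},{"wx":-0.525,"wy":0,"wz":0,"x":-331,"y":45,"z":203,"fingers":0}]'; python3 -c "
from plan import *
o=st()
cv2.imwrite('pics/w23.png',read_camera('wrist')[:,:,::-1])
cv2.imwrite('pics/top23.png',read_camera('top')[:,:,::-1])
i=cv2.imread('pics/top23.png');cv2.imwrite('pics/top23b.png',cv2.resize(i[170:265,305:475],None,fx=4.5,fy=4.5,interpolation=cv2.INTER_CUBIC))
print(proj('wrist',[.4904,-.3204,.05],o))"
```

```text
time_s: 34.77
position: [0.49, -0.3189, 0.1196]
eef_rot: [-2.231, -2.209, 0.0]
ft_force: [-0.1, -0.5, 1.5]
gripper_width: -0.0002
t 34.77 p [ 0.49  -0.319  0.12 ] x [0.01  1.    0.001] z [-0.002  0.001 -1.   ] q [ 0.745  0.896 -0.456  1.565  0.499  0.801  1.646] F [-0.1 -0.5  1.5] w -0.0002
[[313.4   258.734]]
```

View pics/w23.png

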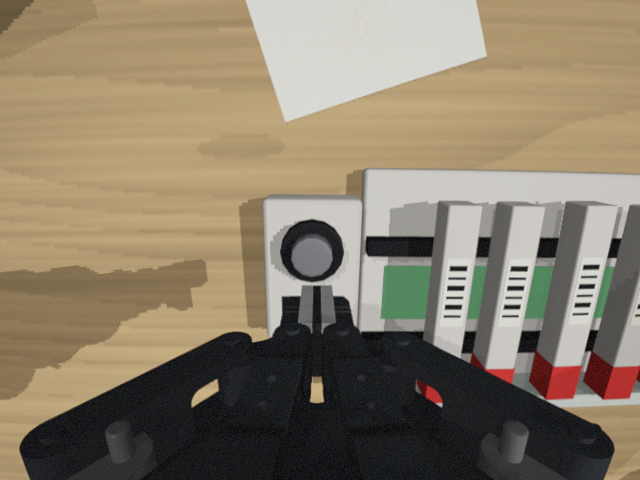

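View pics/top23b.png

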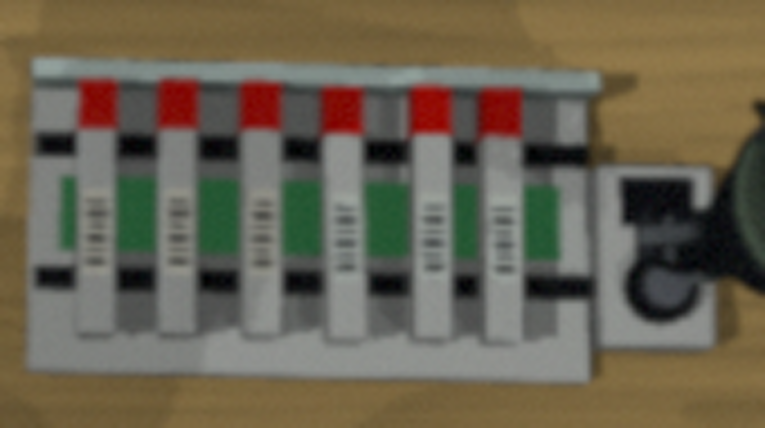

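```bash
python3 -m handwheel '[{"wx":0,"wy":0,"wz":0,"x":-1.5,"y":0,"z":35,"fingers":0},{"wx":0,"wy":0,"wz":0,"x":-1.5,"y":0,"z":60,"fingers":0},{"wx":0,"wy":0,"wz":0,"x":-1.5,"y":0,"z":67,"fingers":0},{"wx":0,"wy":0,"wz":0,"x":-1.5,"y":0,"z":67,"fingers":0}]'; python3 -c "
from plan import *
o=st()"
```

```text
time_s: 35.2
position: [0.4913, -0.3214, 0.0555]
eef_rot: [2.231, 2.208, 0.001]
ft_force: [0.8, 0.9, -0.1]
gripper_width: -0.0001
t 35.2 p [ 0.491 -0.321  0.056] x [ 0.01   1.    -0.002] z [ 0.002 -0.002 -1.   ] q [ 0.722  0.99  -0.402  1.597  0.557  0.668  1.599] F [ 0.8  0.9 -0.1] w -0.0001
```

```bash
python3 -m handwheel '[{"wx":0,"wy":0,"wz":0,"x":0,"y":0,"z":4,"fingers":0},{"wx":0,"wy":0,"wz":0,"x":0,"y":0,"z":8,"fingers":0},{"wx":0,"wy":0,"wz":0,"x":0,"y":0,"z":11,"fingers":0},{"wx":0,"wy":0,"wz":0,"x":0,"y":0,"z":11,"fingers":0},{"wx":0,"wy":0,"wz":0,"x":0,"y":0,"z":11,"fingers":0}]'; python3 -c "
from plan import *
o=st()"
```

```text
time_s: 35.62
position: [0.4925, -0.3217, 0.046]
eef_rot: [2.229, 2.206, 0.002]
ft_force: [2.4, -0.1, 11.4]
gripper_width: 0.0
t 35.62 p [ 0.492 -0.322  0.046] x [ 0.01   1.    -0.003] z [ 0.005 -0.003 -1.   ] q [ 0.717  1.005 -0.393  1.599  0.566  0.647  1.592] F [ 2.4 -0.1 11.4] w 0.0
```

```bash
python3 -m handwheel '[{"wx":0,"wy":0,"wz":0,"x":0,"y":0,"z":1.5,"fingers":0},{"wx":0,"wy":0,"wz":0,"x":0,"y":0,"z":1.5,"fingers":0},{"wx":0,"wy":0,"wz":0,"x":0,"y":0,"z":1.5,"fingers":0}]'; python3 -c "
from plan import *
o=st()
cv2.imwrite('pics/sc24.png',read_camera('scene')[:,:,::-1][165:310,190:345])"
```

```text
time_s: 35.87
position: [0.4927, -0.3219, 0.0459]
eef_rot: [2.228, 2.205, 0.002]
ft_force: [-6.1, 3.9, 16.8]
gripper_width: 0.0001
t 35.87 p [ 0.493 -0.322  0.046] x [ 0.01   1.    -0.004] z [ 0.005 -0.004 -1.   ] q [ 0.716  1.005 -0.392  1.6    0.566  0.646  1.591] F [-6.1  3.9 16.8] w 0.0001
```

```bash
python3 -c "
from plan import *
i=cv2.imread('pics/scene0.png');j=cv2.imread('pics/sc24.png')
a=cv2.resize(i[168:208,190:240],None,fx=7.5,fy=7.5,interpolation=cv2.INTER_CUBIC);b=cv2.resize(j[3:43,0:50],None,fx=7.5,fy=7.5,interpolation=cv2.INTER_CUBIC)
cv2.imwrite('pics/btn.png',np.hstack([a,b]))
i=cv2.imread('pics/w23.png');cv2.imwrite('pics/btn2.png',cv2.resize(i[190:340,250:380],None,fx=4,fy=4,interpolation=cv2.INTER_CUBIC))"
```

```text
(no output)
```

View pics/btn.png

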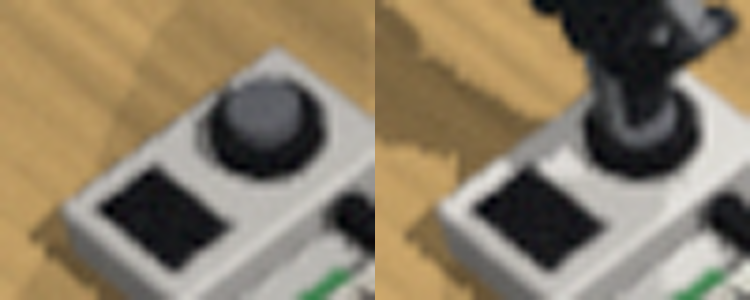

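View pics/btn2.png

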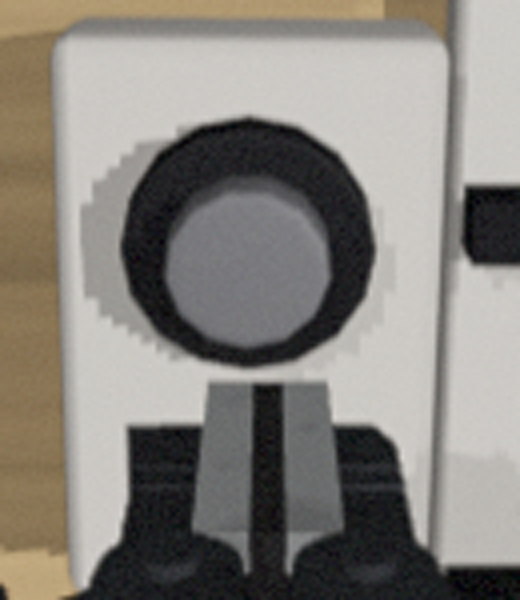

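```bash
python3 -m handwheel '[{"wx":0,"wy":0,"wz":0,"x":0,"y":0,"z":-2,"fingers":0},{"wx":0,"wy":0,"wz":0,"x":0,"y":0,"z":-2,"fingers":0},{"wx":0,"wy":0,"wz":0,"x":0,"y":0,"z":-2,"fingers":0}]';python3 -m handwheel '[{"wx":0,"wy":0,"wz":0,"x":0,"y":0,"z":-2,"fingers":0},{"wx":0,"wy":0,"wz":0,"x":0,"y":0,"z":-2,"fingers":0},{"wx":0,"wy":0,"wz":0,"x":0,"y":0,"z":-2,"fingers":0}]';python3 -m handwheel '[{"wx":0,"wy":0,"wz":0,"x":0,"y":0,"z":-2,"fingers":0},{"wx":0,"wy":0,"wz":0,"x":0,"y":0,"z":-2,"fingers":0},{"wx":0,"wy":0,"wz":0,"x":0,"y":0,"z":-2,"fingers":0}]'
```

```text
time_s: 36.17
position: [0.4929, -0.3219, 0.0486]
eef_rot: [2.228, 2.205, 0.002]
ft_force: [-0.7, 1.0, 3.8]
gripper_width: 0.0001
time_s: 36.42
position: [0.4929, -0.322, 0.0507]
eef_rot: [2.228, 2.204, 0.002]
ft_force: [-0.7, 0.7, 2.3]
gripper_width: -0.0
time_s: 36.67
position: [0.4929, -0.3221, 0.0527]
eef_rot: [2.228, 2.204, 0.002]
ft_force: [-0.3, 0.9, 0.5]
gripper_width: -0.0001
```

```bash
python3 -m handwheel '[{"wx":0,"wy":0,"wz":0,"x":0,"y":0,"z":-40,"fingers":0},{"wx":0,"wy":0,"wz":0,"x":0,"y":0,"z":-80,"fingers":0},{"wx":0,"wy":0,"wz":0,"x":-40,"y":0,"z":-120,"fingers":0},{"wx":0,"wy":0,"wz":0,"x":-80,"y":-40,"z":-160,"fingers":0},{"wx":0,"wy":0,"wz":0,"x":-120,"y":-80,"z":-180,"fingers":0},{"wx":0,"wy":0,"wz":0,"x":-150,"y":-80,"z":-180,"fingers":0},{"wx":0,"wy":0,"wz":0,"x":-150,"y":-80,"z":-180,"fingers":0},{"wx":0,"wy":0,"wz":0,"x":-150,"y":-80,"z":-180,"fingers":0}]'; python3 -c "
from plan import *
o=st()
a=read_camera('top')[:,:,::-1];b=read_camera('scene')[:,:,::-1]
cv2.imwrite('pics/top25.png',a);cv2.imwrite('pics/sc25.png',b)
cv2.imwrite('pics/top25b.png',cv2.resize(a[170:265,305:475],None,fx=4.5,fy=4.5,interpolation=cv2.INTER_CUBIC))
m=cv2.inRange(cv2.cvtColor(a[178:200,305:450].copy(),cv2.COLOR_BGR2HSV),(0,120,60),(10,255,255))
n,l,s,c=cv2.connectedComponentsWithStats(m)
for k in range(1,n):
  if s[k,4]>20:
    P=plane('top',c[k]+[305,178],.052)[0]; r=P-rc; print('cap centroid reader x,y',round(r@rx,4),round(r@ry,4),s[k])
"
```

```text
time_s: 37.33
position: [0.4056, -0.4773, 0.2345]
eef_rot: [2.235, 2.193, -0.003]
ft_force: [-1.0, -0.4, -0.5]
gripper_width: 0.0001
t 37.33 p [ 0.406 -0.477  0.234] x [ 0.019  1.    -0.009] z [ 0.006 -0.009 -1.   ] q [ 1.051  0.821 -0.543  1.276  0.431  1.148  2.03 ] F [-1.  -0.4 -0.5] w 0.0001
cap centroid reader x,y 0.0607 0.1294 [17 10  9 10 84]
cap centroid reader x,y 0.0611 0.0827 [35 10 10 11 94]
cap centroid reader x,y 0.0609 0.0344 [ 53  10  10  11 104]
cap centroid reader x,y 0.0589 -0.0135 [ 71  11  10  11 105]
cap centroid reader x,y 0.06 -0.0659 [ 91  11  10  11 101]
cap centroid reader x,y 0.0592 -0.1066 [106  12  10  10  93]
```

View pics/top25b.png

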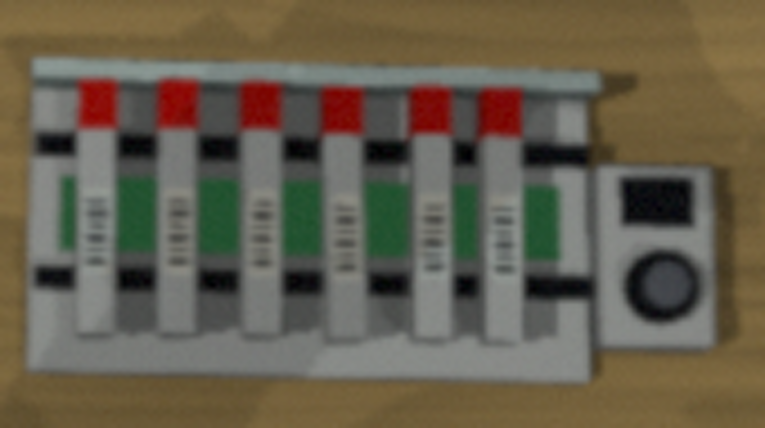

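View pics/sc25.png

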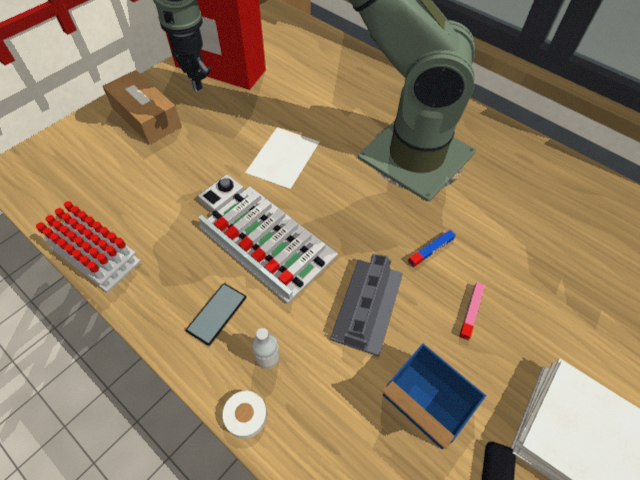

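```bash
python3 -c "
from station import *
print(close_job())"
```

```text
the job is handed in; nothing more can be done
None
```

I moved all four cases from the leaning holder to the label reader, pressed the scan button, and handed the job in at about 37 s of the 210 s allowed. `close_job()` gives no verdict, so everything below rests on my own readings.

**Cases:** I gripped each case across its sides, lifted it along its lean, laid it across the rails and slid it forward until I felt the stop. They lie in free space beside the two that were already there.

**Button:** I pressed it until the force reached 17 N with no further travel. As I lifted off, the force fell to about 0 over roughly 6 mm, which matches full travel and release.

**Last pictures:**
- **Cap ends:** all six caps measure 74–76 mm along the reader, against a stop face at 75 mm. The first case I placed sits about 2 mm behind the others, because I eased it back slightly before letting go; that is within the 6 mm limit.
- **Spacing:** centre lines are at about +129, +83, +34, −14, −66 and −107 mm. The closest pair is 41 mm apart, against the required 28 mm.
- **Squareness and height:** all six look square and flat on both rails. I judged this by eye and did not measure the heights.
- **Everything else:** the bottle, phone, carton and both look-alikes appear where they started. The robot is clear of everything.

I saw no knocked case and no slackened grip. No check failed or disagreed.

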